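# Gauge three brake pads by pinching and fit the unworn one in the caliper

## Robot

A 6-joint arm with a two-finger parallel gripper is mounted at the origin on the work surface. World frame = base frame: x ahead of the robot, y to its left, z up, the work surface at z = 0. Lengths are in m, angles in rad, forces in N, time in s.
With the tool pointing down it reaches from about 0.35 to 0.925 m from the base axis. Payload 6.4 kg.
Tool frame: the origin (TCP) lies midway between the tips of the shut fingers; the grasp point (between the pads) lies 19 mm behind it (grasp_offset is the distance from the TCP to the grasp point, in m); z points along the fingers, x is the direction in which the jaws open and shut, and the axes are right-handed (so a half turn about z gives the same grasp; the last joint's range is limited). The gripper opens to 94 mm and grips with 3 to 60 N. Pads are 16 mm wide; open, the fingers measure 119 mm over their backs; the gripper's body (75 mm by 177 mm) begins 78 mm behind the grasp point.
Start: joints at [1.082, 0.245, 1.558, -0, 1.339, -0.174], TCP at [0.201, 0.618, 0.205] pointing down, gripper open.
Joint ranges: [-3.13, 3.13], [-1.02, 2.26], [0.13, 2.54], [-0.95, 4.09], [0.21, 2.88], [-2.74, 2.74]. Speed limits (rad/s): [2.57, 2.57, 3.14, 3.14, 3.14, 3.14].

## Interface

Orientations are given as a 3x3 rotation matrix whose columns are the frame's x, y, z axes.
In Python, from rig import * gives the robot as it stands. The module is installed in compiled form; this text tells all that it offers.
- The arm moves only by the tool carry_out, never from a script. Its argument "steps" is one flat list of numbers, 7 for each row, row after row: the shift along the tool's x, y, z in m, then the turn, a rotation vector about the tool's x, y, z in degrees, then the closure, from 0 (fully open) to 1 (shut). In form: [dx, dy, dz, wx, wy, wz, hand, dx, dy, dz, wx, wy, wz, hand, ...]. A call has 1 to 20 rows; each row shifts and turns the pose as measured when the row begins, along the tool's axes as they then stand; what a row does not reach is not made up. A row lasts 1/10 s, in which the tool goes at most 50 mm and 8.59 degrees, less where a joint would pass 70% of its speed; a pose out of reach is approached as far as the arm can. A call with a gripper value outside its range is refused whole. The fingers move at their own pace and stop on an object; "grip_force" is the grip in N (left out, the last holds). Time passes only in rows, so rows that do not move let the fingers close. It gives the time, the measured TCP pose, the force and the opening at its end, in the units of the state.
- observe(): the state, without advancing time (a new reading comes with each control period).
- get_image(name): name is "scene" or "side" or "wrist"; returns a dict with "color" (384x512x3 uint8, blue, green, red), "fx", "fy", "cx", "cy" (pixels), "rvec" (rotation vector, rad) and "tvec" (3), from world to camera coordinates, as OpenCV has them. Camera axes: x right, y down, z forward; pixel columns grow to the right and rows downward; lengths in m; the calibration is good to about 2 mm. A picture is of the moment at which its call begins. There is no depth.
- hand_in(): hands the job in, once; it reports no verdict.
The state is a dict: "clock": time; "joint_positions": joint angles; "qd": joint speeds; "joint_torque": joint torques, N m; "position": TCP position; "orientation": TCP orientation; "wrist_force": force on the tool from outside, world axes, zero at the start; "moment": the same for the moment, N m; "opening": finger opening in m.
Only numpy, scipy, OpenCV 4.12 (cv2) and the standard library are available. Lean on these libraries where they do the work, as an engineer would, in place of code of your own. Each camera call takes 0.05 s, during which the arm holds its last target.

## Task

One unworn brake pad has been racked with two worn ones that look alike from the side: pinch them across their thickness to find the thickest. Slide that pad down into the empty outboard side of the red brake caliper, lining towards the disc, against the sprung piston, and press it down gently until both its ears rest on their ledges. Do not lean hard on the brake, and leave the screwdriver, socket, bearing and grease tub where they are.

Things in the scene. Friction and masses are not known exactly. Their poses are not given: they have to be found in the camera images.
- slot_a (a point): First slot of the plywood rack: centre (half-way up, mid-thickness, mid-length) of the brake pad standing in it at the start, to about 1 mm. Which of the three pads it is is not known. Axes: z up, x across the pad's thickness with the lining on the +x side, y along the pad.
- slot_b (a point): Middle slot of the plywood rack: centre (half-way up, mid-thickness, mid-length) of the brake pad standing in it at the start, to about 1 mm. Which of the three pads it is is not known. Axes: z up, x across the pad's thickness with the lining on the +x side, y along the pad.
- slot_c (a point): Last slot of the plywood rack: centre (half-way up, mid-thickness, mid-length) of the brake pad standing in it at the start, to about 1 mm. Which of the three pads it is is not known. Axes: z up, x across the pad's thickness with the lining on the +x side, y along the pad.
- rack: Fixed plywood pad rack, 212 x 166 x 24 mm, origin under its middle on the bench, three slots at x = -66, 0 and 66 mm. The pads stand upright on a long edge in 20 mm wide grooves; their upper 31 mm stand free. Pads: 112 mm long over the ears, 45 mm high, 0.2 to 0.35 kg; dark 5 mm backing plate on the -x side, grey lining 82 mm long on the +x side; in all 16 (unworn), 13 and 10 mm thick.
- seat (a point): Nominal centre of the 16 mm pad when home beside the disc, fixed to the stand; z up, +x from piston to disc (lining to +x), y along the pad. Caliper and ledges stand on spacers: true home is up to 5 mm higher or lower, only x and y are exact. Passage from above: disc face at x = 8 mm, caliper at x = -11 mm; aim 0.7 mm to the piston side. Above this point: disc rim 18.5 mm; nominally caliper tops 20.5, home pad top 22.5.
- piston (a joint): Steel piston, 36 mm across, standing out into the pad passage from the caliper's outboard half, axis at the home pad's mid-height, nose bevelled 30 degrees from vertical. Value: how far it is pushed back (m, 0 to 0.009). At 0 its face is 11.5 mm off the disc; a spring (5 N, plus 300 N/m) holds it out. A thicker pad must be pushed past the bevel, then stays up by friction. Reads 0.0045 with the 16 mm pad in, 0.0015 with 13 mm.
- brake: Brake corner on a fixed stand (base 190 x 170 mm): hub, upright disc 236 mm across, 20 mm thick, red caliper. Origin on the bench under the pad passage; axle along x, 128 mm up. The pad's ears (5 mm thick, undersides 20 mm above its lower edge) run down between end walls at y = +-57.5 mm with flared lead-ins, onto hard steel ledges. Sliding takes 5 to 20 N; pressed in one place only, an ear may stay up.
- tub: Grease tub, 72 mm across, 70 mm high; leave it. Origin at its underside.
- driver: Screwdriver lying between robot and work; leave it. Origin at its underside.
- bearing: Steel bearing ring 62 mm across, 16 mm high; leave it. Origin at its underside.
- socket: Steel socket 30 mm across, 38 mm high, standing; leave it. Origin at its underside.

How it is judged:
By the outcome, as a careful person would: the job done as asked, in the order asked, and still so for the second after the job is handed in, with the robot touching nothing.
It also fails if it takes over 72 s, if anything falls off the work surface, if the arm or the gripper's body presses on something with over 40 N, if the wrist force passes 120 N, or if a joint passes its speed limit or range.

## Working session

There is one attempt and no reset: what is moved stays moved. The work goes in short steps, Python scripts to look and compute and a tool call to move; the robot and the scene stay as the last step left them, time stands still between calls to the robot, and variables do not carry over. Pictures are saved under pics/ and viewed, and the job is handed in when it is done.

Besides the shell and the picture viewer there is one more tool, called after ">>>" as name(argument=value, ...) on one line, values as JSON. carry_out: Moves the arm, as the interface text tells. Its arguments: {"type":"object","properties":{"steps":{"type":"array"},"grip_force":{"type":"number"}},"required":["steps"]}

```bash
mkdir -p pics; ls; python3 - <<'E'
from rig import *
import cv2
s=observe()
for k,v in s.items(): print(k,v)
for n in("scene","side","wrist"):
    d=get_image(n); cv2.imwrite(f"pics/{n}0.png",d["color"]); print(n,d["fx"],d["fy"],d["cx"],d["cy"],d["rvec"],d["tvec"])
E
```

```text
pics
clock 0.0
joint_positions [ 1.08194684e+00  2.45785438e-01  1.55900671e+00 -2.02653332e-05
  1.33868110e+00 -1.74086713e-01]
qd [ 0.00114484 -0.00176051  0.00047139 -0.00116529 -0.0005771   0.00126712]
joint_torque [ 1.16673145e-03 -4.15829086e+01 -3.14603055e+01  6.85477071e-02
  3.32697993e-02 -1.23751283e-04]
position [0.20094096 0.61753306 0.2043676 ]
orientation [[ 3.09585655e-01  9.50871165e-01 -8.65730281e-04]
 [ 9.50869749e-01 -3.09586714e-01 -1.66958039e-03]
 [-1.85557444e-03 -3.06318596e-04 -9.99998232e-01]]
wrist_force [-0.05635343  0.18657929 -0.6395832 ]
moment [ 0.02258501 -0.02905211 -0.00134689]
opening 0.0938029060031449
scene 376.7986561367013 376.7986561367013 260.1722176368726 196.4794963358284 [ 0.42631019  2.9118456  -0.88338027] [ 0.55628397 -0.05785164  1.02060571]
side 405.12240427520845 405.12240427520845 248.18170616692598 197.33953583939697 [ 1.87098129 -1.29761247  0.67505309] [-0.18772816  0.42282088  0.45543986]
wrist 315.0232260075906 315.0232260075906 256.3860331218749 188.25813850408994 [-2.37710557 -1.72708974 -0.20764309] [-0.64967888 -0.02355011  0.38889664]
```

View pics/scene0.png

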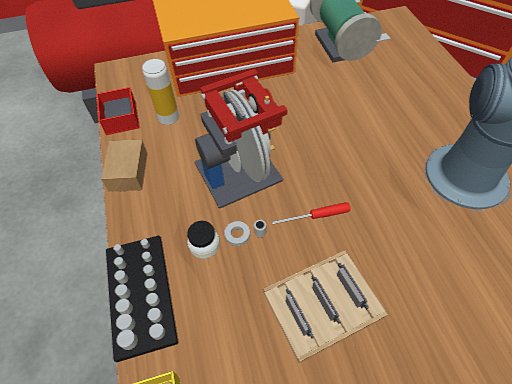

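View pics/side0.png

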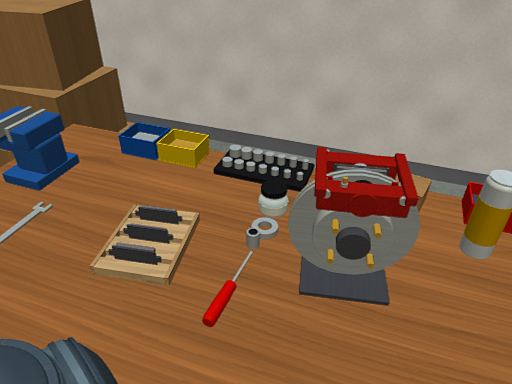

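View pics/wrist0.png

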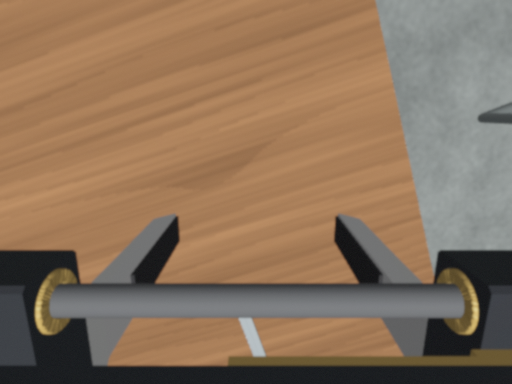

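```bash
cat > h.py <<'E'
import numpy as np, cv2
from rig import *
def cam(d):
    K=np.array([[d["fx"],0,d["cx"]],[0,d["fy"],d["cy"]],[0,0,1.]])
    R=cv2.Rodrigues(np.array(d["rvec"]))[0]; t=np.array(d["tvec"]).reshape(3)
    return K,R,t
def onz(d,uv,z):
    K,R,t=cam(d); r=R.T@np.linalg.solve(K,[uv[0],uv[1],1.]); c=-R.T@t
    return c+r*(z-c[2])/r[2]
def proj(d,P):
    K,R,t=cam(d); p=(np.atleast_2d(P)@R.T+t)@K.T; return p[:,:2]/p[:,2:]
def crop(d,u0,v0,u1,v1,s,name):
    c=d["color"][v0:v1,u0:u1]; cv2.imwrite(name,cv2.resize(c,None,fx=s,fy=s,interpolation=cv2.INTER_CUBIC))
E
python3 - <<'E'
from h import *
import pickle
D={n:get_image(n) for n in("scene","side")}
pickle.dump(D,open("d0.pkl","wb"))
crop(D["scene"],255,240,395,365,5,"pics/sc_rack.png")
crop(D["side"],85,195,210,290,6,"pics/si_rack.png")
crop(D["scene"],185,65,295,210,4,"pics/sc_brk.png")
crop(D["side"],280,140,430,305,3.6,"pics/si_brk.png")
print(observe()["clock"])
for n in D: 
    K,R,t=cam(D[n]); print(n,-R.T@t)
E
```

```text
0.25
scene [0.69560941 0.43466249 0.82560932]
side [-0.05315035 -0.21590497  0.60992205]
```

View pics/sc_rack.png

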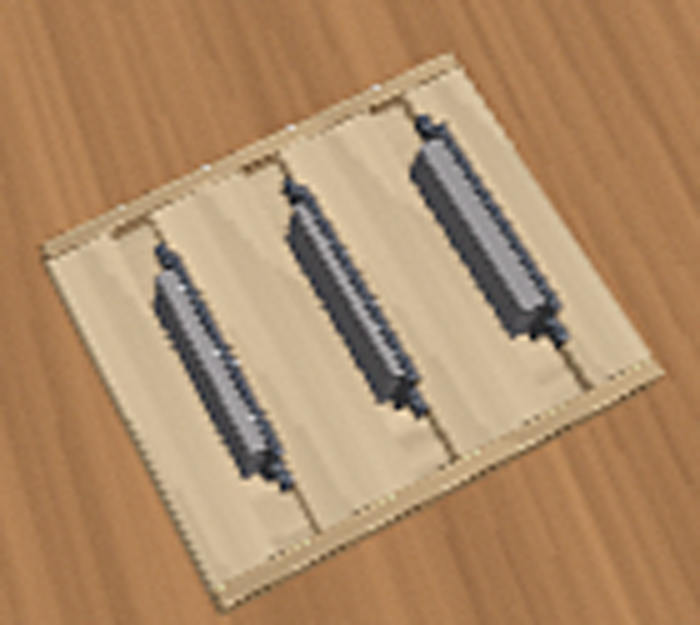

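View pics/si_rack.png

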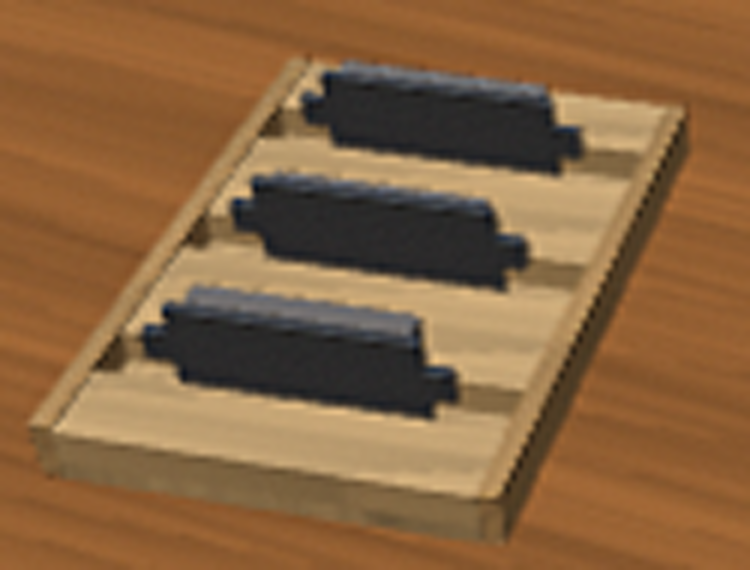

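View pics/sc_brk.png

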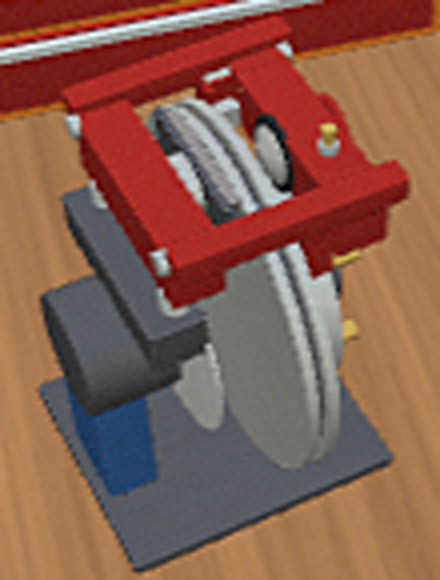

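View pics/si_brk.png

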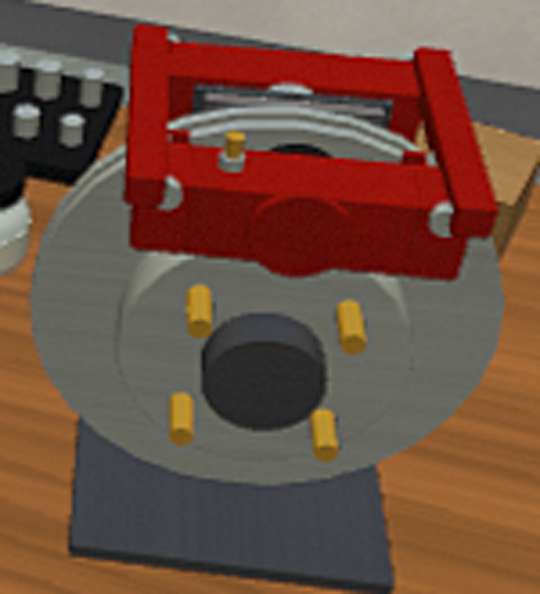

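```bash
python3 - <<'E'
from h import *
import pickle
D=pickle.load(open("d0.pkl","rb"))
f=lambda L,o,s:[(o[0]+a/s,o[1]+b/s) for a,b in L]
sc=f([(45,250),(450,55),(662,370),(222,590)],(255,240),5)
si=f([(32,430),(300,60),(688,108),(500,500)],(85,195),6)
for n,L in(("scene",sc),("side",si)):
    P=np.array([onz(D[n],p,0.024)[:2] for p in L]); print(n,P.round(4).tolist()); print([np.linalg.norm(P[i]-P[(i+1)%4]).round(4) for i in range(4)])
b=f([(50,475),(500,540),(690,150)],(85,195),6)
print([onz(D["side"],p,0)[:2].round(4).tolist() for p in b])
# brake base plate
sb=f([(40,388),(138,570),(390,462)],(185,65),4)
print("base sc",[onz(D["scene"],p,0.012)[:2].round(4).tolist() for p in sb])
sb=f([(70,548),(392,588),(378,468),(80,420)],(280,140),3.6)
print("base si",[onz(D["side"],p,0.0)[:2].round(4).tolist() for p in sb])
E
```

```text
scene [[0.6175, 0.1585], [0.4105, 0.1232], [0.3836, 0.2831], [0.5903, 0.312]]
[np.float64(0.2101), np.float64(0.1622), np.float64(0.2087), np.float64(0.1559)]
side [[0.3813, 0.278], [0.5902, 0.3104], [0.6171, 0.1506], [0.4086, 0.1166]]
[np.float64(0.2114), np.float64(0.1621), np.float64(0.2112), np.float64(0.1637)]
[[0.3837, 0.2789], [0.4118, 0.1214], [0.6201, 0.1529]]
base sc [[0.6942, -0.2506], [0.6626, -0.0858], [0.4825, -0.1196]]
base si [[0.4856, -0.127], [0.5189, -0.2932], [0.6065, -0.2784], [0.5843, -0.1077]]
```

>>> carry_out(steps=[-0.024,0.034,0,0,0,0,0,-0.024,0.034,0,0,0,0,0,-0.024,0.034,0,0,0,0,0,-0.024,0.034,0,0,0,0,0,-0.024,0.034,0,0,0,0,0,-0.024,0.034,0,0,0,0,0,-0.024,0.034,0,0,0,0,0,-0.024,0.034,0,0,0,0,0,-0.024,0.034,0,0,0,0,0,-0.024,0.034,0,0,0,0,0,-0.024,0.034,0,0,0,0,0,-0.024,0.034,0,0,0,0,0,0,0,0,0,0,7.8,0,0,0,0,0,0,7.8,0,0,0,0,0,0,7.8,0,0,0,0,0,0,7.8,0,0,0,0,0,0,7.8,0,0,0,0,0,0,7.8,0,0,0,0,0,0,7.8,0,0,0,0,0,0,7.8,0], grip_force=20)

```text
clock: 2.25
position: [0.5112, 0.2002, 0.2038]
orientation: [[0.992, 0.122, 0.001], [0.122, -0.992, -0.0], [0.0, 0.0, -1.0]]
wrist_force: [-0.3, 0.3, -0.5]
opening: 0.0941
```

```bash
python3 - <<'E'
from h import *
s=observe(); print(s["clock"],s["position"].round(4),s["orientation"].round(4).tolist())
d=get_image("wrist"); cv2.imwrite("pics/w1.png",d["color"])
K,R,t=cam(d); To=np.array(s["orientation"]); c=-R.T@t
print("cam in tool",To.T@(c-s["position"]), (To.T@R.T).round(3).tolist())
E
```

```text
2.25 [0.5112 0.2002 0.2038] [[0.9925, 0.1223, 0.0005], [0.1223, -0.9925, -0.0003], [0.0005, 0.0004, -1.0]]
cam in tool [-0.0010907  -0.06994496 -0.17777873] [[1.0, 0.0, 0.001], [-0.0, 0.971, 0.239], [-0.001, -0.239, 0.971]]
```

View pics/w1.png

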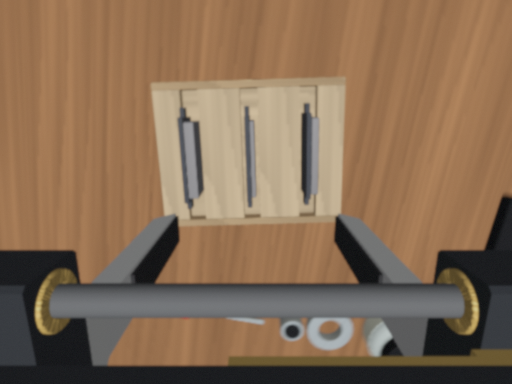

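```bash
python3 - <<'E'
from h import *
import pickle
d=get_image("wrist"); pickle.dump((d,observe()),open("w1.pkl","wb"))
crop(d,145,70,355,230,3.8,"pics/w1z.png")
E
```

```text
(no output)
```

View pics/w1z.png

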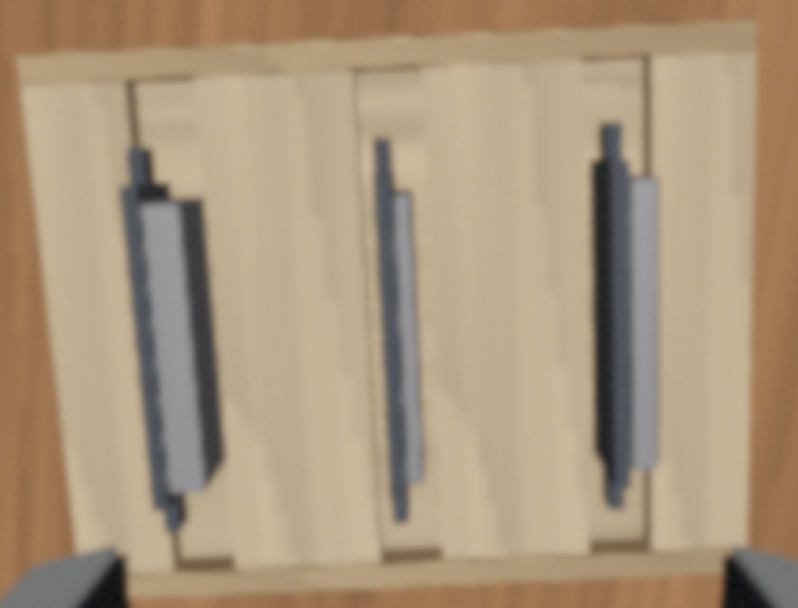

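```bash
cat > rk.py <<'E'
from h import *
import pickle
d,s=pickle.load(open("w1.pkl","rb"))
f=lambda p:(145+(p[0]+.5)/3.8-.5,70+(p[1]+.5)/3.8-.5)
T=lambda p,z:onz(d,f(p),z)[:2]
L={"a":[(138,203),(180,203),(168,492),(205,490)],"b":[(393,192),(410,192),(406,483),(424,483)],"c":[(630,178),(657,178),(633,468),(657,468)]}
for k,v in L.items():
    P=np.array([T(p,.055) for p in v]); e=(P[0]+P[1]-P[2]-P[3])/2
    print(k,P.mean(0).round(4),"len",np.linalg.norm(e).round(4),"yaw x",np.degrees(np.arctan2(e[1],e[0]))-90,"w",np.linalg.norm(P[0]-P[1]).round(4),np.linalg.norm(P[2]-P[3]).round(4))
v=[(18,57),(757,22),(750,570),(82,600)]
P=np.array([T(p,.024) for p in v]);print(P.round(4).tolist(),P.mean(0),[np.linalg.norm(P[i]-P[(i+1)%4]).round(4) for i in range(4)])
print(np.degrees(np.arctan2(*(P[1]-P[0])[::-1])),np.degrees(np.arctan2(*(P[0]-P[3])[::-1]))-90,np.degrees(np.arctan2(*(P[1]-P[2])[::-1]))-90)
E
python3 rk.py
```

```text
a [0.4396 0.2096] len 0.08 yaw x 9.383238624577771 w 0.0112 0.0105
b [0.5036 0.2199] len 0.0805 yaw x 9.295856682351214 w 0.0045 0.0051
c [0.5673 0.2315] len 0.0798 yaw x 9.65132372862935 w 0.0072 0.0068
[[0.384, 0.283], [0.5911, 0.3173], [0.6192, 0.1559], [0.4105, 0.1209]] [0.50119879 0.21928036] [np.float64(0.2099), np.float64(0.1638), np.float64(0.2116), np.float64(0.1643)]
9.424292841805013 9.275413847216242 9.873033437170918
```

>>> carry_out(steps=[0,0,0,0,0,-2.4,0.5,0.03,-0.01,0,0,0,0,0.5,0.03,-0.01,0.02,0,0,0,0.5,0,0,0.04,0,0,0,0.5,0,0,0.04,0,0,0,0.5,0,0,0.03,0,0,0,0.5,0,0,0,0,0,0,0.5,0,0,0,0,0,0,0.5])

```text
clock: 3.15
position: [0.5708, 0.2321, 0.0718]
orientation: [[0.98, 0.198, 0.005], [0.198, -0.98, 0.001], [0.005, 0.001, -1.0]]
wrist_force: [-0.2, 0.7, 0.1]
opening: 0.0472
```

```bash
cat > st.py <<'E'
from h import *
import sys
s=observe(); p=np.array(s["position"]); O=np.array(s["orientation"])
print("t",s["clock"],"p",p.round(4),"ang",np.degrees(np.arctan2(O[1,0],O[0,0])).round(2),"z",O[:,2].round(4),"F",np.array(s["wrist_force"]).round(1),"M",np.array(s["moment"]).round(2),"op",round(s["opening"],4))
if len(sys.argv)>3:
    g=np.array([float(a) for a in sys.argv[1:4]]); print("shift in tool mm",(O.T@(g-p)*1000).round(1))
E
python3 st.py 0.566 0.2303 0.032
```

```text
t 3.15 p [0.5708 0.2321 0.0718] ang 11.4 z [ 5.4e-03  5.0e-04 -1.0e+00] F [-0.2  0.7  0.1] M [-0.06  0.06 -0.06] op 0.0472
shift in tool mm [-5.3  0.8 39.8]
```

>>> carry_out(steps=[-0.0055,0.001,0,0,-0.3,1.9,0.5,0,0,0.02,0,0,0,0.5,0,0,0.018,0,0,0,0.5,0,0,0,0,0,0,0.5,0,0,0,0,0,0,0.5])

```text
clock: 3.65
position: [0.5715, 0.2311, 0.0442]
orientation: [[0.987, 0.163, 0.016], [0.163, -0.987, 0.003], [0.016, -0.0, -1.0]]
wrist_force: [-0.0, -0.4, 0.4]
opening: 0.0468
```

```bash
python3 st.py 0.566 0.2303 0.032; python3 -c "
from h import *
d=get_image('wrist');cv2.imwrite('pics/w2.png',d['color'])"
```

```text
t 3.65 p [0.5715 0.2311 0.0442] ang 9.36 z [ 0.0159  0.0028 -0.9999] F [-0.  -0.4  0.4] M [-0.07  0.02  0.03] op 0.0468
shift in tool mm [-5.7 -0.1 12.1]
```

View pics/w2.png

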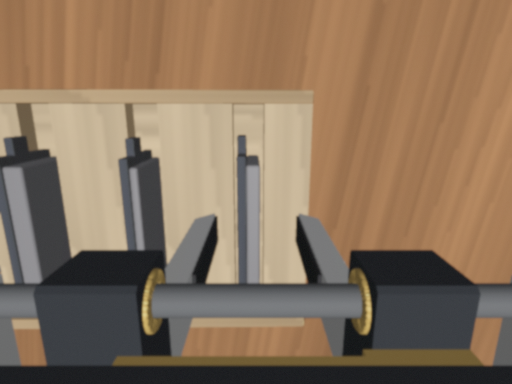

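>>> carry_out(steps=[0,0,0,0,-0.9,0,0.5,0,0,0,0,0,0,0.5])

```text
clock: 3.9
position: [0.573, 0.2315, 0.0472]
orientation: [[0.987, 0.162, 0.003], [0.162, -0.987, 0.001], [0.003, -0.0, -1.0]]
wrist_force: [-0.2, 0.5, -0.6]
opening: 0.0471
```

```bash
python3 st.py 0.566 0.2303 0.032
```

```text
t 3.9 p [0.573  0.2315 0.0472] ang 9.35 z [ 3.3e-03  9.0e-04 -1.0e+00] F [-0.2  0.5 -0.6] M [-0.05  0.    0.  ] op 0.0471
shift in tool mm [-7.2  0.  15.2]
```

>>> carry_out(steps=[-0.007,0,0,0,0,0,0.5,0,0,0,0,0,0,0.5])

```text
clock: 4.1
position: [0.5664, 0.2304, 0.0483]
orientation: [[0.987, 0.162, 0.005], [0.162, -0.987, 0.001], [0.005, -0.0, -1.0]]
wrist_force: [0.1, -0.5, -0.5]
opening: 0.0467
```

>>> carry_out(steps=[0,0,0,0,0,0,0.5])

```text
clock: 4.2
position: [0.5663, 0.2304, 0.0485]
orientation: [[0.987, 0.162, 0.005], [0.162, -0.987, 0.001], [0.005, -0.0, -1.0]]
wrist_force: [-0.6, 0.2, -0.2]
opening: 0.0468
```

>>> carry_out(steps=[0,0,0,0,0,0,0.5])

```text
clock: 4.3
position: [0.5661, 0.2304, 0.0485]
orientation: [[0.987, 0.162, 0.005], [0.162, -0.987, 0.001], [0.005, -0.0, -1.0]]
wrist_force: [0.3, 0.1, -0.4]
opening: 0.0471
```

>>> carry_out(steps=[0,0,0.01,0,0,0,0.5])

```text
clock: 4.4
position: [0.5674, 0.2307, 0.0396]
orientation: [[0.987, 0.163, 0.008], [0.163, -0.987, 0.002], [0.008, -0.001, -1.0]]
wrist_force: [-1.1, -0.6, 0.4]
opening: 0.0469
```

>>> carry_out(steps=[0,0,0,0,0,0,0.5])

```text
clock: 4.5
position: [0.566, 0.2304, 0.0376]
orientation: [[0.987, 0.163, 0.005], [0.163, -0.987, 0.001], [0.005, -0.0, -1.0]]
wrist_force: [-2.0, -0.4, 0.4]
opening: 0.0473
```

```bash
python3 st.py 0.566 0.2303 0.032
```

```text
t 4.5 p [0.566  0.2304 0.0376] ang 9.35 z [ 0.0047  0.0011 -1.    ] F [-2.  -0.4  0.4] M [-0.01  0.06  0.04] op 0.0473
shift in tool mm [-0.   0.1  5.6]
```

>>> carry_out(steps=[0,0,0.005,0,-0.2,0,0.5,0,0,0,0,0,0,1,0,0,0,0,0,0,1,0,0,0,0,0,0,1,0,0,0,0,0,0,1,0,0,0,0,0,0,1,0,0,0,0,0,0,1], grip_force=10)

```text
clock: 5.2
position: [0.5659, 0.2303, 0.0313]
orientation: [[0.987, 0.162, 0.0], [0.162, -0.987, 0.0], [0.0, -0.0, -1.0]]
wrist_force: [0.2, -1.1, -1.4]
opening: 0.0131
```

```bash
python3 st.py 0.566 0.2303 0.032
```

```text
t 5.2 p [0.5659 0.2303 0.0313] ang 9.35 z [ 1.e-04  4.e-04 -1.e+00] F [ 0.2 -1.1 -1.4] M [-0.06  0.07  0.05] op 0.0131
shift in tool mm [ 0.1  0.1 -0.7]
```

>>> carry_out(steps=[0,0,0,0,0,0,0.5,0,0,0,0,0,0,0.5,0,0,0,0,0,0,0.5,0,0,-0.02,0,0,0,0.5,0,0,-0.015,0,0,0,0.5,0,0,0,0,0,0,0.5,-0.03,0,0,0,0,0,0.5,-0.03,0,0,0,0,0,0.5,0,0,0,0,0,0,0.5,0,0,0,0,0,0,0.5])

```text
clock: 6.2
position: [0.5054, 0.2201, 0.0671]
orientation: [[0.987, 0.162, 0.001], [0.162, -0.987, 0.001], [0.001, -0.0, -1.0]]
wrist_force: [-0.7, -0.7, 0.8]
opening: 0.0472
```

```bash
python3 st.py 0.501 0.2195 0.032
```

```text
t 6.2 p [0.5054 0.2201 0.0671] ang 9.32 z [ 1.e-03  5.e-04 -1.e+00] F [-0.7 -0.7  0.8] M [-0.09  0.03 -0.04] op 0.0472
shift in tool mm [-4.5 -0.1 35. ]
```

>>> carry_out(steps=[-0.0045,0,0,0,0,0,0.5,0,0,0.012,0,0,0,0.5,0,0,0.012,0,0,0,0.5,0,0,0.008,0,0,0,0.5,0,0,0,0,0,0,0.5,0,0,0,0,0,0,0.5])

```text
clock: 6.8
position: [0.5027, 0.2193, 0.031]
orientation: [[0.987, 0.161, 0.0], [0.161, -0.987, 0.0], [0.001, -0.0, -1.0]]
wrist_force: [0.4, 0.1, 0.5]
opening: 0.0468
```

```bash
python3 st.py 0.501 0.2195 0.032
```

```text
t 6.8 p [0.5027 0.2193 0.031 ] ang 9.28 z [ 5.e-04  3.e-04 -1.e+00] F [0.4 0.1 0.5] M [-0.03  0.07  0.06] op 0.0468
shift in tool mm [-1.7 -0.4 -1. ]
```

>>> carry_out(steps=[-0.0015,0,0,0,0,0,0.7,0,0,0,0,0,0,1,0,0,0,0,0,0,1,0,0,0,0,0,0,1,0,0,0,0,0,0,1,0,0,0,0,0,0,1])

```text
clock: 7.4
position: [0.502, 0.2193, 0.032]
orientation: [[0.987, 0.161, 0.003], [0.161, -0.987, 0.001], [0.003, -0.0, -1.0]]
wrist_force: [1.0, 0.7, -1.5]
opening: 0.0101
```

```bash
python3 st.py 0.501 0.2195 0.032
```

```text
t 7.4 p [0.502  0.2193 0.032 ] ang 9.28 z [ 2.6e-03  8.0e-04 -1.0e+00] F [ 1.   0.7 -1.5] M [-0.04  0.01 -0.02] op 0.0101
shift in tool mm [-1.  -0.4 -0. ]
```

>>> carry_out(steps=[0,0,0,0,0,0,0.5,0,0,0,0,0,0,0.5,0,0,0,0,0,0,0.5,0,0,-0.02,0,0,0,0.5,0,0,-0.015,0,0,0,0.5,0,0,0,0,0,0,0.5,-0.03,0,0,0,0,0,0.5,-0.03,0,0,0,0,0,0.5,0,0,0,0,0,0,0.5,0,0,0,0,0,0,0.5])

```text
clock: 8.4
position: [0.4415, 0.2092, 0.0675]
orientation: [[0.987, 0.161, 0.004], [0.161, -0.987, 0.001], [0.004, -0.0, -1.0]]
wrist_force: [0.3, 0.7, 0.8]
opening: 0.047
```

```bash
python3 st.py 0.4365 0.2086 0.033;  python3 -c "
from h import *
d=get_image('wrist');cv2.imwrite('pics/w3.png',d['color'])"
```

```text
t 8.4 p [0.4415 0.2092 0.0675] ang 9.25 z [ 3.5e-03  9.0e-04 -1.0e+00] F [0.3 0.7 0.8] M [-0.05  0.05  0.01] op 0.047
shift in tool mm [-5.2 -0.2 34.4]
```

View pics/w3.png

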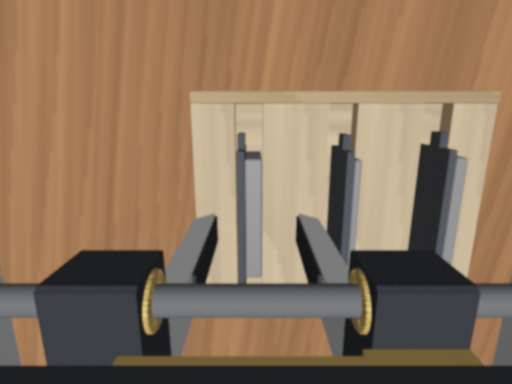

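```bash
python3 -c "
from h import *
d=get_image('wrist');crop(d,225,120,285,290,3.5,'pics/w3z.png')
for p in [(243,153),(261,153),(246,277),(261,277)]: print(onz(d,p,.055).round(4))
P=np.mean([onz(d,p,.055) for p in [(243,153),(261,153),(246,277),(261,277)]],0)
print(P-np.array([.0025*.987,.0025*.16,0]))
"
```

```text
[0.4253 0.2523 0.055 ]
[0.436  0.2541 0.055 ]
[0.4398 0.1706 0.055 ]
[0.4497 0.1722 0.055 ]
[0.43520583 0.21191017 0.055     ]
```

View pics/w3z.png

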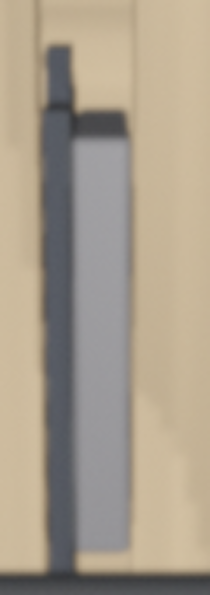

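```bash
python3 -c "
from h import *
d=get_image('wrist')
L=[onz(d,p,.055) for p in [(246,159),(261.3,159),(246.4,277.3),(261.4,277.3)]]
print(np.round(L,4)); P=np.mean(L,0)
c=P-np.array([.0025*.987,.0025*.16,0]);print(c, np.linalg.norm(L[0]-L[2]))
"; python3 st.py 0.4355 0.2105 0.033
```

```text
[[0.428  0.249  0.055 ]
 [0.4372 0.2505 0.055 ]
 [0.4405 0.1704 0.055 ]
 [0.4504 0.172  0.055 ]]
[0.43657916 0.210095   0.055     ] 0.07954939015826375
t 8.55 p [0.4421 0.2092 0.0675] ang 9.24 z [ 3.2e-03  9.0e-04 -1.0e+00] F [-0.2  0.6  0.3] M [-0.1   0.08  0.05] op 0.0473
shift in tool mm [-6.4 -2.3 34.5]
```

>>> carry_out(steps=[-0.0055,-0.001,0,0,-0.2,-0.1,0.5,0,0,0.012,0,0,0,0.5,0,0,0.012,0,0,0,0.5,0,0,0.006,0,0,0,0.5,0,0,0,0,0,0,0.5,0,0,0,0,0,0,0.5])

```text
clock: 9.15
position: [0.4372, 0.2093, 0.0338]
orientation: [[0.987, 0.162, -0.002], [0.162, -0.987, -0.0], [-0.002, -0.0, -1.0]]
wrist_force: [0.2, 0.4, 0.6]
opening: 0.047
```

```bash
python3 st.py 0.4365 0.2094 0.033
```

```text
t 9.15 p [0.4372 0.2093 0.0338] ang 9.31 z [-0.0019 -0.     -1.    ] F [0.2 0.4 0.6] M [-0.01  0.06  0.  ] op 0.047
shift in tool mm [-0.7 -0.3  0.8]
```

>>> carry_out(steps=[-0.0005,0,0.001,0,0.1,0,0.7,0,0,0,0,0,0,1,0,0,0,0,0,0,1,0,0,0,0,0,0,1,0,0,0,0,0,0,1,0,0,0,0,0,0,1], grip_force=45)

```text
clock: 9.75
position: [0.4373, 0.2093, 0.0334]
orientation: [[0.987, 0.162, 0.002], [0.162, -0.987, 0.001], [0.002, -0.0, -1.0]]
wrist_force: [-0.3, -0.6, -1.0]
opening: 0.0155
```

```bash
python3 st.py 0.4365 0.2094 0.033
```

```text
t 9.75 p [0.4373 0.2093 0.0334] ang 9.31 z [ 1.7e-03  7.0e-04 -1.0e+00] F [-0.3 -0.6 -1. ] M [-0.08 -0.03 -0.03] op 0.0155
shift in tool mm [-0.8 -0.2  0.4]
```

>>> carry_out(steps=[0,0,-0.01,0,0,0,1,0,0,-0.02,0,0,0,1,0,0,-0.035,0,0,0,1,0,0,-0.045,0,0,0,1,0,0,-0.045,0,0,0,1,0,0,-0.045,0,0,0,1,0,0,-0.045,0,0,0,1,0,0,-0.045,0,0,0,1,0,0,-0.03,0,0,0,1,0,0,-0.01,0,0,0,1,0,0,0,0,0,0,1,0,0,0,0,0,0,1])

```text
clock: 10.95
position: [0.4308, 0.2079, 0.3741]
orientation: [[0.987, 0.162, -0.011], [0.162, -0.987, -0.002], [-0.011, 0.0, -1.0]]
wrist_force: [-0.8, 0.1, -3.2]
opening: 0.0155
```

```bash
python3 st.py 0.588 -0.25 0.36; python3 - <<'E'
from h import *
for n in ("side","wrist"):
    d=get_image(n); cv2.imwrite(f"pics/l_{n}.png",d["color"])
E
```

```text
t 10.95 p [0.4308 0.2079 0.3741] ang 9.32 z [-0.0112 -0.002  -0.9999] F [-0.8  0.1 -3.2] M [-0.05  0.09  0.01] op 0.0155
shift in tool mm [ 81.2 477.3  13.3]
```

View pics/l_side.png

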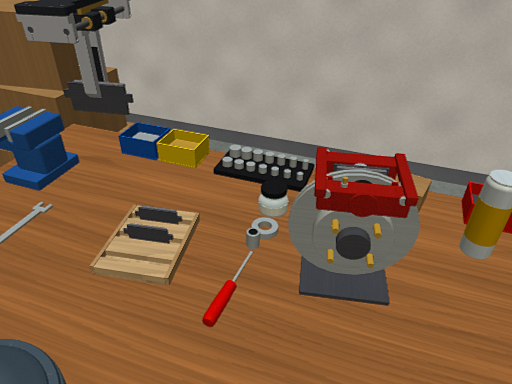

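View pics/l_wrist.png

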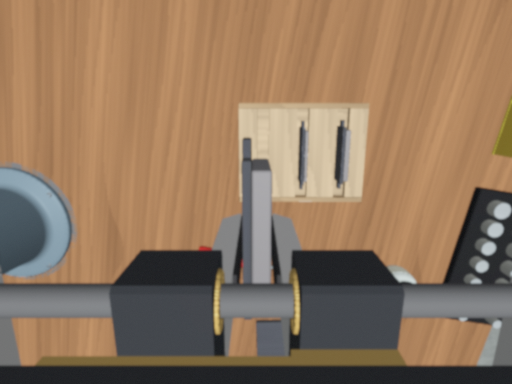

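>>> carry_out(steps=[0.004,0.02,0,0,0.3,0,1,0.005,0.04,0,0,0.3,0,1,0.0055,0.041,0,0,0,0,1,0.0055,0.041,0,0,0,0,1,0.0055,0.041,0,0,0,0,1,0.0055,0.041,0,0,0,0,1,0.0055,0.041,0,0,0,0,1,0.0055,0.041,0,0,0,0,1,0.0055,0.041,0,0,0,0,1,0.0055,0.041,0,0,0,0,1,0.0055,0.041,0,0,0,0,1,0.004,0.03,0,0,0,0,1,0.002,0.015,0,0,0,0,1,0,0,0,0,0,0,1,0,0,0,0,0,0,1])

```text
clock: 12.55
position: [0.5667, -0.2629, 0.3327]
orientation: [[0.985, 0.165, -0.053], [0.166, -0.986, 0.021], [-0.049, -0.029, -0.998]]
wrist_force: [0.5, 0.4, -3.0]
opening: 0.0155
```

```bash
python3 st.py 0.575 -0.265 0.37; python3 - <<'E'
from h import *
import pickle
s=observe()
D={n:get_image(n) for n in ("scene","side","wrist")}
pickle.dump((D,s),open("d2.pkl","wb"))
for n in D: cv2.imwrite(f"pics/m_{n}.png",D[n]["color"])
E
```

```text
t 12.55 p [ 0.5667 -0.2629  0.3327] ang 9.59 z [-0.0527  0.0207 -0.9984] F [ 0.5  0.4 -3. ] M [-0.06 -0.07  0.  ] op 0.0155
shift in tool mm [  6.    2.4 -37.8]
```

View pics/m_wrist.png

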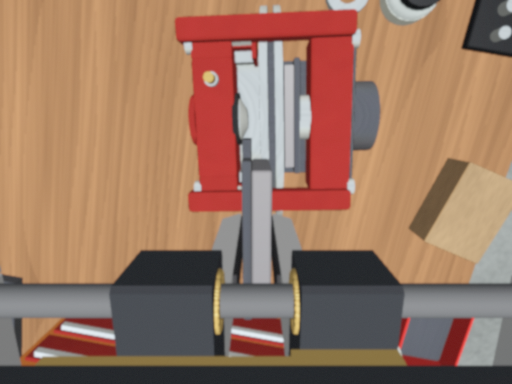

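>>> carry_out(steps=[0,0,-0.02,-1.0,1.5,0,1,0,0.02,-0.018,-0.6,1.2,0,1,0,0,0,0,0,0,1,0,0,0,0,0,0,1])

```text
clock: 13.1
position: [0.5724, -0.2788, 0.3789]
orientation: [[0.985, 0.172, 0.009], [0.172, -0.985, -0.005], [0.008, 0.006, -1.0]]
wrist_force: [-0.3, -0.1, -3.8]
opening: 0.0155
```

```bash
python3 st.py 0.575 -0.285 0.37; python3 - <<'E'
from h import *
import pickle
s=observe()
D={n:get_image(n) for n in ("scene","side","wrist")}
pickle.dump((D,s),open("d2.pkl","wb"))
for n in D: cv2.imwrite(f"pics/m_{n}2.png",D[n]["color"])
crop(D["wrist"],160,0,400,230,3.3,"pics/m_w2z.png")
E
```

```text
t 13.1 p [ 0.5724 -0.2788  0.3789] ang 9.92 z [ 0.0089 -0.0046 -0.9999] F [-0.3 -0.1 -3.8] M [-0.05  0.04  0.03] op 0.0155
shift in tool mm [1.4 6.5 8.9]
```

View pics/m_w2z.png

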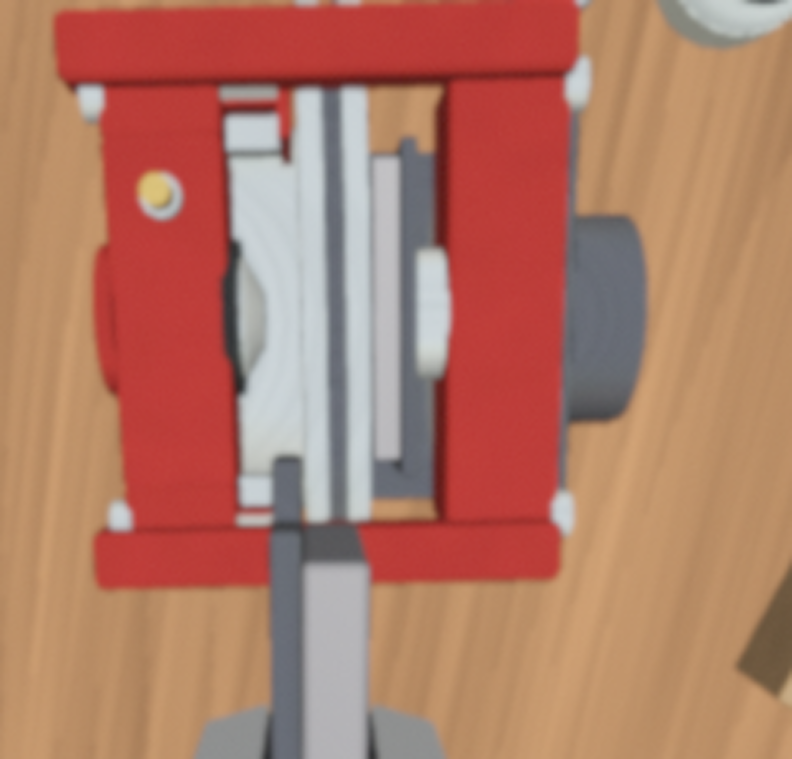

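View pics/m_side2.png

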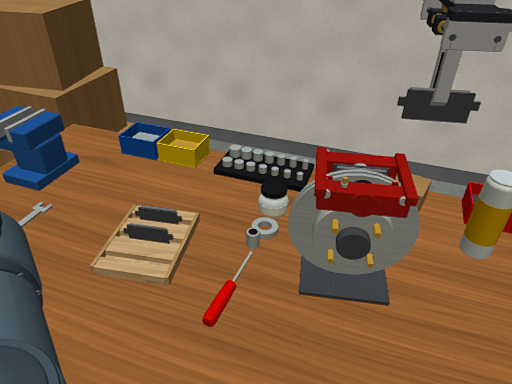

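```bash
cat > br.py <<'E'
from h import *
import pickle
D,s=pickle.load(open("d2.pkl","rb")); d=D["wrist"]
f=lambda p:(160+(p[0]+.5)/3.3-.5,(p[1]+.5)/3.3-.5)
T=lambda p,z:onz(d,f(p),z)
def show(nm,L):
    P=np.array([T((a,b),z) for a,b,z in L]); print(nm,P.round(4).tolist()); return P
a=show("disc out rim",[(296,90,.232),(300,300,.246),(306,500,.232)])
r=show("disc in rim",[(369,90,.232),(368,300,.246),(371,515,.232)])
c=show("cal in edge",[(218,85,.248),(228,300,.248),(237,525,.248)])
c2=show("cal inboard edge",[(447,80,.248),(440,515,.248)])
for P in(a,r,c,c2):
    e=P[0]-P[-1]; print(np.degrees(np.arctan2(e[1],e[0]))-90)
b=show("bridges +y",[(80,82,.248),(440,72,.248)]); b2=show("bridges -y",[(130,527,.248),(440,519,.248)])
for P in (b,b2): e=P[1]-P[0]; print(np.degrees(np.arctan2(e[1],e[0])))
show("ledges",[(252,115,.23),(252,152,.23),(256,477,.23),(256,503,.23)])
show("piston boot",[(235,242,.228),(240,390,.228)])
E
python3 br.py
```

```text
disc out rim [[0.541, -0.1366, 0.232], [0.552, -0.1934, 0.246], [0.5636, -0.2512, 0.232]]
disc in rim [[0.5614, -0.133, 0.232], [0.5711, -0.1901, 0.246], [0.5845, -0.2523, 0.232]]
cal in edge [[0.5209, -0.1426, 0.248], [0.532, -0.1971, 0.248], [0.5443, -0.26, 0.248]]
cal inboard edge [[0.5816, -0.1306, 0.248], [0.6034, -0.2467, 0.248]]
11.167677301466554
10.917512739816843
11.297137452130286
10.662460960976787
bridges +y [[0.4842, -0.1484, 0.248], [0.5793, -0.129, 0.248]]
bridges -y [[0.513, -0.2661, 0.248], [0.6037, -0.2478, 0.248]]
11.510690128193685
11.369484721741301
ledges [[0.5295, -0.1448, 0.23], [0.5311, -0.1546, 0.23], [0.5471, -0.247, 0.23], [0.5484, -0.2551, 0.23]]
piston boot [[0.5298, -0.1796, 0.228], [0.5379, -0.2218, 0.228]]
```

```bash
cat >> br.py <<'E'
print()
O=np.array(s["orientation"]); p=np.array(s["position"])
def tool(P): return O.T@(P-p)
z=.3789+.0215
for q in [(302,563),(369,563),(271,535),(302,528)]: print(tool(T(q,z)).round(4))
for q in [(274,459),(301,459)]: print("ear",tool(T(q,z-.022)).round(4),tool(T(q,z-.012)).round(4))
E
python3 br.py|tail -6; python3 - <<'E'
from h import *
import pickle
D,s=pickle.load(open("d2.pkl","rb")); d=D["wrist"]
crop(d,225,125,290,290,3.6,"pics/padw.png")
E
```

```text
[-0.0036 -0.041  -0.0218]
[ 0.0066 -0.041  -0.0217]
[-0.0082 -0.0453 -0.0219]
[-0.0035 -0.0463 -0.0218]
ear [-0.0086 -0.0548  0.0001] [-0.0082 -0.0556 -0.0099]
ear [-0.004  -0.0548  0.0001] [-0.0039 -0.0556 -0.0099]
```

View pics/padw.png

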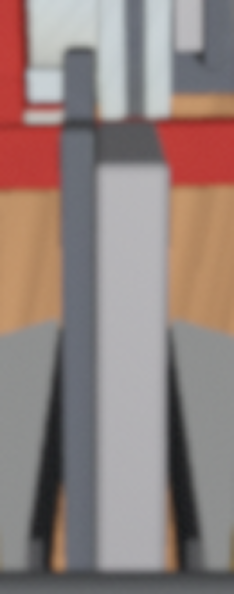

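>>> carry_out(steps=[0,0,0,0.3,-0.4,-1.1,1,-0.004,-0.028,0.01,0,0,0,1,-0.004,-0.028,0.01,0,0,0,1,-0.004,-0.024,0.01,0,0,0,1,0,0,0,0,0,0,1,0,0,0,0,0,0,1])

```text
clock: 13.85
position: [0.5431, -0.1985, 0.3425]
orientation: [[0.98, 0.197, -0.008], [0.197, -0.98, 0.005], [-0.007, -0.006, -1.0]]
wrist_force: [0.3, -0.6, -3.0]
opening: 0.0156
```

```bash
python3 st.py 0.5454 -0.1984 0.2985; python3 - <<'E'
from h import *
s=observe(); O=np.array(s["orientation"]); print("tilt corr wx,wy deg",np.degrees(O[2,1]),np.degrees(-O[2,0]))
E
```

```text
t 13.85 p [ 0.5431 -0.1985  0.3425] ang 11.35 z [-0.008   0.0047 -1.    ] F [ 0.3 -0.6 -3. ] M [-0.1   0.   -0.02] op 0.0156
shift in tool mm [ 2.5  0.7 43.9]
tilt corr wx,wy deg -0.3562683556838299 0.3976535012254739
```

>>> carry_out(steps=[0.002,0.001,0.01,-0.3,0.3,0.2,1,0,0,0.012,0,0,0,1,0,0,0.01,0,0,0,1,0,0,0.008,0,0,0,1,0,0,0,0,0,0,1,0,0,0,0,0,0,1])

```text
clock: 14.45
position: [0.5457, -0.2016, 0.2976]
orientation: [[0.982, 0.191, -0.003], [0.191, -0.982, 0.001], [-0.003, -0.002, -1.0]]
wrist_force: [-0.2, -0.2, -3.4]
opening: 0.0161
```

```bash
cat >> st.py <<'E'
print("tilt corr wx,wy deg",np.degrees(O[2,1]).round(2),np.degrees(-O[2,0]).round(2),"uv",(p[0]*.9813+p[1]*.1925).round(4),(-p[0]*.1925+p[1]*.9813).round(4))
E
python3 st.py 0.5454 -0.1984 0.2985; python3 - <<'E'
from h import *
import pickle
s=observe()
D={n:get_image(n) for n in ("scene","side","wrist")}
pickle.dump((D,s),open("d3.pkl","wb"))
crop(D["wrist"],160,60,360,290,2.6,"pics/n_w.png")
crop(D["side"],290,100,430,230,5,"pics/n_si.png")
crop(D["scene"],185,15,300,160,4,"pics/n_sc.png")
E
```

```text
t 14.45 p [ 0.5457 -0.2016  0.2976] ang 11.01 z [-3.4e-03  9.0e-04 -1.0e+00] F [-0.2 -0.2 -3.4] M [-0.05 -0.02 -0.02] op 0.0161
shift in tool mm [ 0.3 -3.2 -0.9]
tilt corr wx,wy deg -0.09 0.18 uv 0.4967 -0.3028
```

View pics/n_w.png

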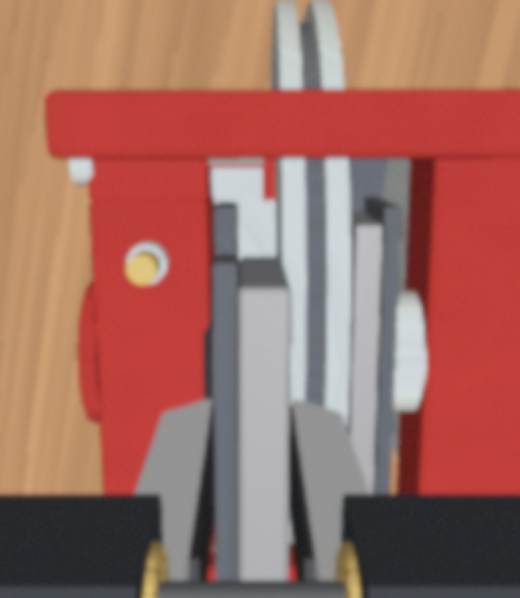

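View pics/n_si.png

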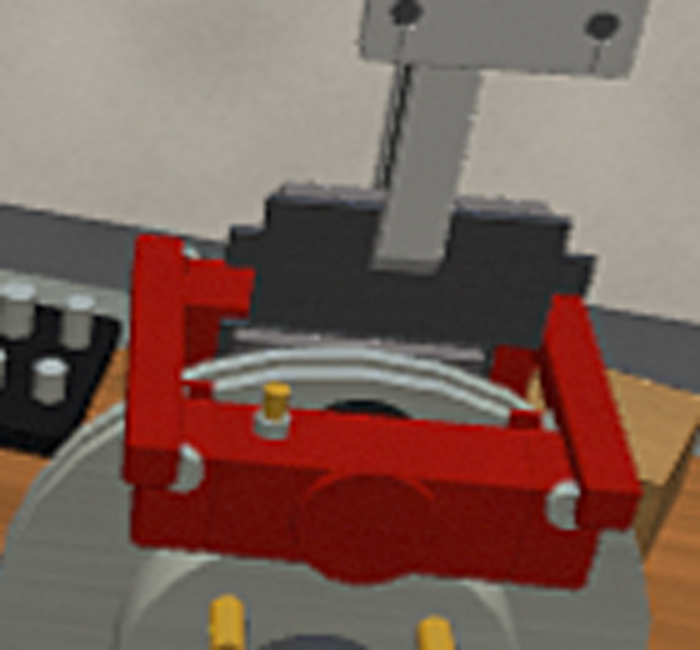

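View pics/n_sc.png

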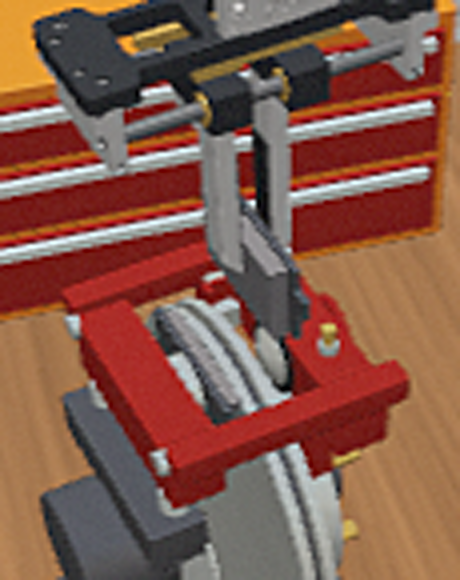

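```bash
python3 - <<'E'
from h import *
import pickle
D,s=pickle.load(open("d3.pkl","rb")); d=D["wrist"]
crop(d,225,110,310,230,6,"pics/n_wz.png")
E
```

```text
(no output)
```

View pics/n_wz.png

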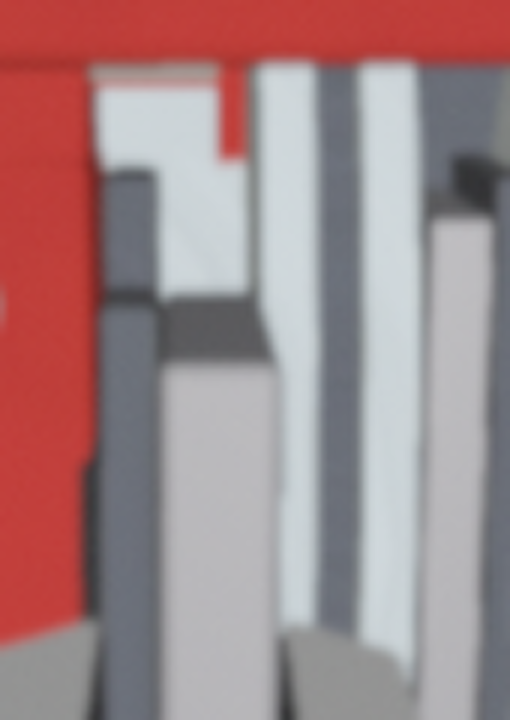

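```bash
python3 - <<'E'
from h import *
import pickle
D,s=pickle.load(open("d3.pkl","rb")); d=D["wrist"]
f=lambda p:(225+(p[0]+.5)/6-.5,110+(p[1]+.5)/6-.5)
O=np.array(s["orientation"]); p=np.array(s["position"])
def t(q,z): 
    P=onz(d,f(q),z); return "tool mm",(O.T@(P-p)*1000).round(1)[:2],"uv",np.round([P[0]*.9813+P[1]*.1925,-P[0]*.1925+P[1]*.9813],4)
zt=p[2]+.0215
print("disc L y150",t((252,120),.232),t((250,200),.235)); print("disc R",t((417,120),.232),t((420,250),.237))
for z in(.243,.248,.253): print("cal",z,t((92,120),z),t((90,400),z))
print("lining",t((162,364),zt),t((275,364),zt)); print("backing",t((101,305),zt),t((157,305),zt))
print("lining mid",t((164,650),zt),t((278,650),zt),t((101,650),zt))
for z in (zt-.01,zt-.016):print("ear",t((103,170),z),t((157,170),z))
print("wall", t((150,78),.25),t((150,88),.23))
E
```

```text
disc L y150 ('tool mm', array([  7. , -56.1]), 'uv', array([ 0.5036, -0.2466])) ('tool mm', array([  6.7, -46.3]), 'uv', array([ 0.5033, -0.2565]))
disc R ('tool mm', array([ 28. , -56.1]), 'uv', array([ 0.5246, -0.2467])) ('tool mm', array([ 28.2, -40.2]), 'uv', array([ 0.5248, -0.2626]))
cal 0.243 ('tool mm', array([-12.8, -56.7]), 'uv', array([ 0.4839, -0.246 ])) ('tool mm', array([-13.4, -22.1]), 'uv', array([ 0.4832, -0.2807]))
cal 0.248 ('tool mm', array([-12.5, -57. ]), 'uv', array([ 0.4842, -0.2457])) ('tool mm', array([-13.1, -23.1]), 'uv', array([ 0.4835, -0.2796]))
cal 0.253 ('tool mm', array([-12.2, -57.3]), 'uv', array([ 0.4844, -0.2455])) ('tool mm', array([-12.9, -24.1]), 'uv', array([ 0.4837, -0.2786]))
lining ('tool mm', array([ -3.3, -40.9]), 'uv', array([ 0.4936, -0.262 ])) ('tool mm', array([  6.3, -40.9]), 'uv', array([ 0.5031, -0.262 ]))
backing ('tool mm', array([ -8.3, -45.9]), 'uv', array([ 0.4885, -0.257 ])) ('tool mm', array([ -3.7, -45.9]), 'uv', array([ 0.4932, -0.257 ]))
lining mid ('tool mm', array([ -3.2, -15.5]), 'uv', array([ 0.4937, -0.2874])) ('tool mm', array([  6.8, -15.5]), 'uv', array([ 0.5036, -0.2874])) ('tool mm', array([ -8.7, -15.5]), 'uv', array([ 0.4882, -0.2874]))
ear ('tool mm', array([ -8.5, -56.2]), 'uv', array([ 0.4883, -0.2466])) ('tool mm', array([ -3.8, -56.2]), 'uv', array([ 0.4931, -0.2466]))
ear ('tool mm', array([ -8.8, -55.7]), 'uv', array([ 0.488 , -0.2471])) ('tool mm', array([ -3.9, -55.7]), 'uv', array([ 0.4929, -0.2471]))
wall ('tool mm', array([ -5.6, -62. ]), 'uv', array([ 0.4911, -0.2408])) ('tool mm', array([ -6., -60.]), 'uv', array([ 0.4906, -0.2427]))
```

>>> carry_out(steps=[-0.0009,-0.003,0,-0.1,0.2,0,1,0,0,0.008,0,0,0,1,0,0,0.008,0,0,0,1,0,0,0,0,0,0,1,0,0,0,0,0,0,1])

```text
clock: 15.1
position: [0.5447, -0.1986, 0.2821]
orientation: [[0.981, 0.192, 0.004], [0.192, -0.981, -0.002], [0.003, 0.003, -1.0]]
wrist_force: [0.1, -0.1, -2.8]
opening: 0.0156
```

```bash
python3 st.py 0.5442 -0.1987 0.276
```

```text
t 15.1 p [ 0.5447 -0.1986  0.2821] ang 11.04 z [ 0.0035 -0.0019 -1.    ] F [ 0.1 -0.1 -2.8] M [-0.04  0.02  0.02] op 0.0156
shift in tool mm [-0.6  0.   6.1]
tilt corr wx,wy deg 0.15 -0.18 uv 0.4963 -0.2997
```

>>> carry_out(steps=[-0.0005,0,0.003,0.1,-0.1,0,1,0,0,0.003,0,0,0,1,0,0,0,0,0,0,1,0,0,0,0,0,0,1])

```text
clock: 15.5
position: [0.5443, -0.1987, 0.2756]
orientation: [[0.981, 0.191, 0.001], [0.191, -0.981, -0.0], [0.001, 0.001, -1.0]]
wrist_force: [-1.0, -0.0, -2.6]
opening: 0.0157
```

```bash
python3 st.py 0.5442 -0.1987 0.276; python3 - <<'E'
from h import *
import pickle
s=observe()
D={n:get_image(n) for n in ("scene","side","wrist")}
pickle.dump((D,s),open("d4.pkl","wb"))
crop(D["wrist"],225,110,310,230,6,"pics/o_w.png")
crop(D["side"],310,120,420,210,6.5,"pics/o_si.png")
crop(D["scene"],195,65,290,145,7,"pics/o_sc.png")
E
```

```text
t 15.5 p [ 0.5443 -0.1987  0.2756] ang 11.04 z [ 1.3e-03 -4.0e-04 -1.0e+00] F [-1.  -0.  -2.6] M [-0.1   0.03  0.02] op 0.0157
shift in tool mm [-0.1 -0.1 -0.4]
tilt corr wx,wy deg 0.04 -0.07 uv 0.4958 -0.2998
```

View pics/o_w.png

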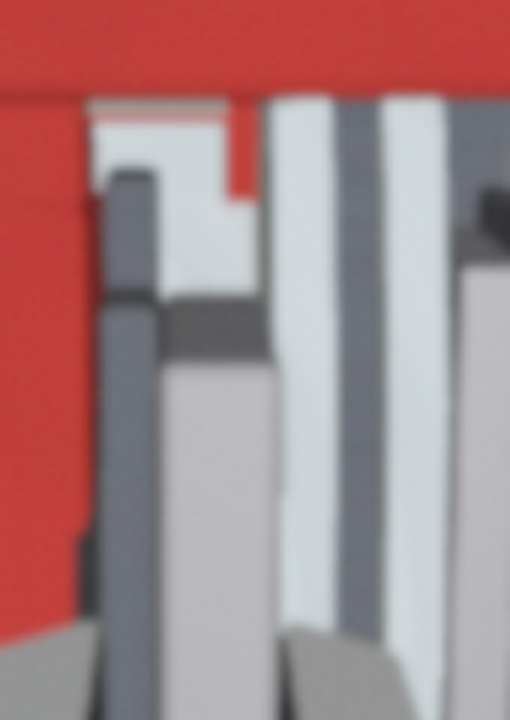

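View pics/o_si.png

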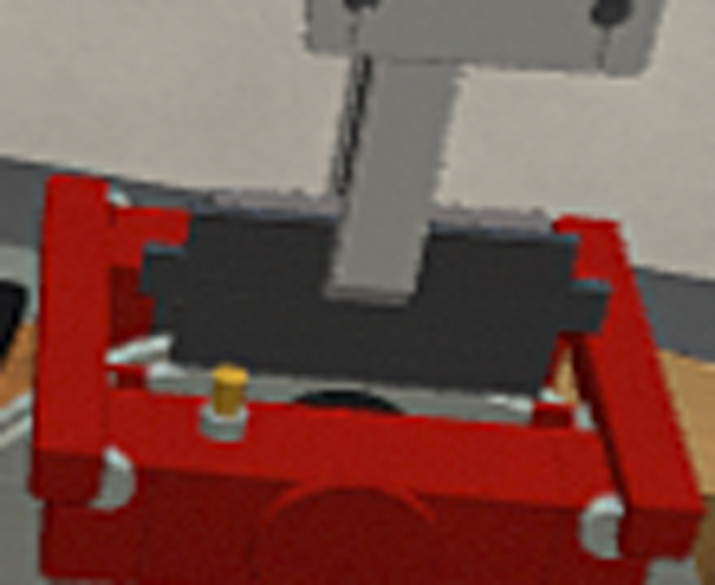

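View pics/o_sc.png

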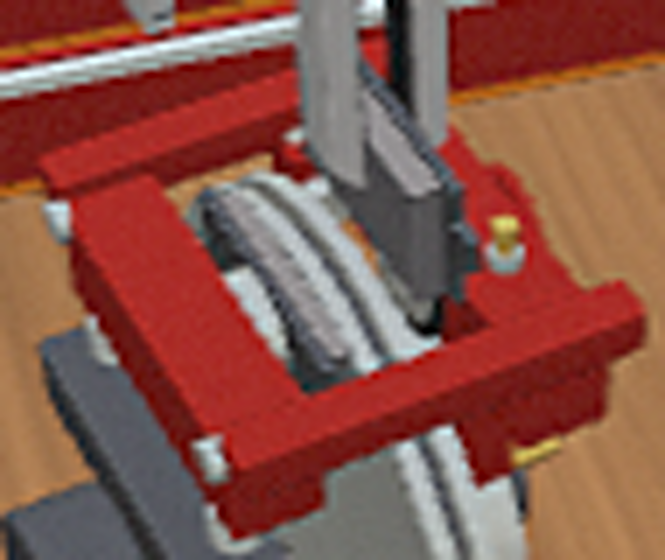

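>>> carry_out(steps=[0,0,0.003,0,-0.05,0,1,0,0,0.003,0,0,0,1,0,0,0,0,0,0,1])

```text
clock: 15.95
position: [0.5444, -0.1988, 0.2695]
orientation: [[0.981, 0.192, 0.001], [0.192, -0.981, -0.001], [0.001, 0.001, -1.0]]
wrist_force: [0.5, -0.1, -2.8]
opening: 0.0158
```

```bash
python3 st.py 0.5442 -0.1987 0.266
```

```text
t 15.95 p [ 0.5444 -0.1988  0.2695] ang 11.05 z [ 9.e-04 -9.e-04 -1.e+00] F [ 0.5 -0.1 -2.8] M [-0.08  0.05  0.03] op 0.0158
shift in tool mm [-0.2 -0.1  3.5]
tilt corr wx,wy deg 0.06 -0.04 uv 0.496 -0.2999
```

>>> carry_out(steps=[-0.0002,0,0.002,0,0,0,1,0,0,0.0015,0,0,0,1,0,0,0,0,0,0,1])

```text
clock: 16.25
position: [0.5455, -0.1993, 0.2676]
orientation: [[0.981, 0.192, 0.005], [0.192, -0.981, -0.003], [0.005, 0.004, -1.0]]
wrist_force: [0.7, 0.9, -2.3]
opening: 0.0152
```

```bash
python3 st.py 0.5442 -0.1987 0.266
```

```text
t 16.25 p [ 0.5455 -0.1993  0.2676] ang 11.05 z [ 0.0051 -0.0028 -1.    ] F [ 0.7  0.9 -2.3] M [-0.04 -0.18  0.01] op 0.0152
shift in tool mm [-1.1 -0.9  1.6]
tilt corr wx,wy deg 0.21 -0.26 uv 0.4969 -0.3006
```

>>> carry_out(steps=[0.0005,0,0,0,0,0,1])

```text
clock: 16.35
position: [0.5459, -0.1992, 0.2675]
orientation: [[0.981, 0.192, 0.005], [0.192, -0.981, -0.003], [0.004, 0.004, -1.0]]
wrist_force: [1.0, 0.4, -3.0]
opening: 0.0156
```

>>> carry_out(steps=[0.0005,0,0,0,0,0,1])

```text
clock: 16.45
position: [0.5461, -0.199, 0.267]
orientation: [[0.981, 0.192, 0.004], [0.192, -0.981, -0.002], [0.003, 0.003, -1.0]]
wrist_force: [-0.2, 0.3, -3.1]
opening: 0.0152
```

>>> carry_out(steps=[0.0005,0,0,0,0,0,1])

```text
clock: 16.55
position: [0.5462, -0.1989, 0.2667]
orientation: [[0.981, 0.192, 0.002], [0.192, -0.981, -0.002], [0.002, 0.003, -1.0]]
wrist_force: [-1.2, -0.3, -2.0]
opening: 0.0159
```

```bash
python3 st.py 0.5442 -0.1987 0.266
```

```text
t 16.55 p [ 0.5462 -0.1989  0.2667] ang 11.05 z [ 0.0024 -0.0021 -1.    ] F [-1.2 -0.3 -2. ] M [-0.14  0.41 -0.03] op 0.0159
shift in tool mm [-1.9 -0.6  0.7]
tilt corr wx,wy deg 0.15 -0.11 uv 0.4977 -0.3003
```

>>> carry_out(steps=[0.0005,0,0,0,0,0,1])

```text
clock: 16.65
position: [0.5462, -0.1989, 0.2666]
orientation: [[0.981, 0.192, 0.001], [0.192, -0.981, -0.002], [0.0, 0.002, -1.0]]
wrist_force: [-2.7, -1.5, -1.2]
opening: 0.0159
```

>>> carry_out(steps=[0.0005,0,0,0,0,0,1])

```text
clock: 16.75
position: [0.5463, -0.1989, 0.2666]
orientation: [[0.981, 0.192, -0.0], [0.192, -0.981, -0.002], [-0.001, 0.002, -1.0]]
wrist_force: [-2.4, -1.6, 0.1]
opening: 0.0154
```

```bash
python3 st.py 0.5442 -0.1987 0.266
```

```text
t 16.75 p [ 0.5463 -0.1989  0.2666] ang 11.04 z [-5.0e-04 -2.4e-03 -1.0e+00] F [-2.4 -1.6  0.1] M [-0.11  0.66  0.06] op 0.0154
shift in tool mm [-2.  -0.6  0.6]
tilt corr wx,wy deg 0.13 0.05 uv 0.4978 -0.3004
```

>>> carry_out(steps=[-0.0008,0,0,0.1,0,0,1,0,0,0,0,0,0,1])

```text
clock: 16.95
position: [0.5462, -0.1989, 0.2666]
orientation: [[0.981, 0.192, 0.001], [0.192, -0.981, -0.0], [0.001, 0.001, -1.0]]
wrist_force: [-0.9, 0.6, -2.2]
opening: 0.0154
```

>>> carry_out(steps=[0,0,0.002,0,0,0,1])

```text
clock: 17.05
position: [0.5463, -0.1991, 0.2657]
orientation: [[0.981, 0.192, 0.002], [0.192, -0.981, -0.001], [0.002, 0.001, -1.0]]
wrist_force: [-2.8, 0.6, 8.9]
opening: 0.0156
```

>>> carry_out(steps=[0,0,0.002,0,0,0,1])

```text
clock: 17.15
position: [0.5463, -0.1992, 0.2656]
orientation: [[0.981, 0.192, 0.002], [0.192, -0.981, -0.001], [0.002, 0.002, -1.0]]
wrist_force: [-4.2, 2.7, 8.8]
opening: 0.0157
```

```bash
python3 st.py 0.5442 -0.1987 0.266
```

```text
t 17.15 p [ 0.5463 -0.1992  0.2656] ang 11.06 z [ 0.002  -0.0014 -1.    ] F [-4.2  2.7  8.8] M [0.34 1.13 0.05] op 0.0157
shift in tool mm [-2.  -0.9 -0.5]
tilt corr wx,wy deg 0.1 -0.1 uv 0.4978 -0.3006
```

>>> carry_out(steps=[-0.0005,-0.001,0.003,0.1,-0.1,0,1])

```text
clock: 17.25
position: [0.5463, -0.1991, 0.2655]
orientation: [[0.981, 0.192, 0.003], [0.192, -0.981, -0.003], [0.002, 0.003, -1.0]]
wrist_force: [-2.0, -0.4, 10.3]
opening: 0.0156
```

>>> carry_out(steps=[-0.0005,-0.0005,0.004,0,0,0,1])

```text
clock: 17.35
position: [0.5463, -0.1992, 0.2652]
orientation: [[0.981, 0.192, 0.005], [0.192, -0.981, -0.005], [0.004, 0.006, -1.0]]
wrist_force: [-6.1, 2.8, 14.6]
opening: 0.0156
```

```bash
python3 st.py 0.5442 -0.1987 0.266
```

```text
t 17.35 p [ 0.5463 -0.1992  0.2652] ang 11.08 z [ 0.0049 -0.0048 -1.    ] F [-6.1  2.8 14.6] M [0.51 1.32 0.03] op 0.0156
shift in tool mm [-2.  -0.9 -0.8]
tilt corr wx,wy deg 0.32 -0.22 uv 0.4977 -0.3006
```

```bash
python3 - <<'E'
from h import *
import pickle
s=observe()
D={n:get_image(n) for n in ("scene","side","wrist")}
pickle.dump((D,s),open("d5.pkl","wb"))
crop(D["wrist"],225,110,310,230,6,"pics/p_w.png")
crop(D["side"],310,120,420,210,7,"pics/p_si.png")
crop(D["scene"],195,65,290,145,8,"pics/p_sc.png")
E
```

```text
(no output)
```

View pics/p_w.png

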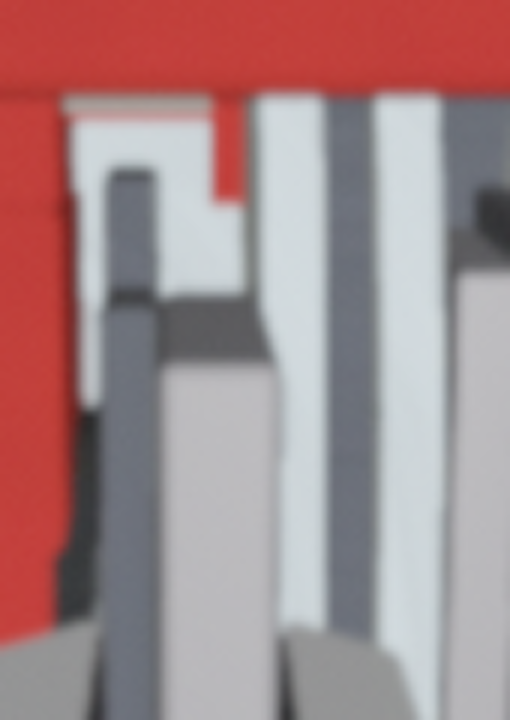

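View pics/p_si.png

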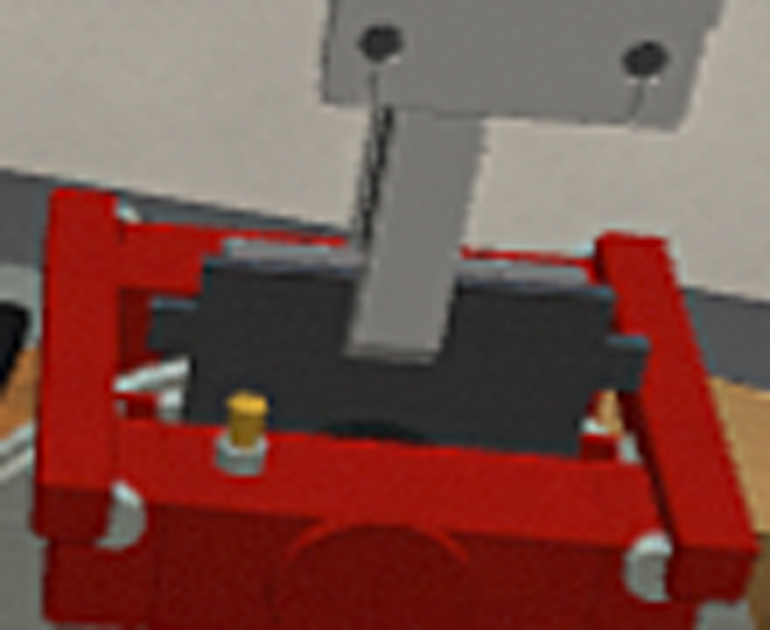

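View pics/p_sc.png

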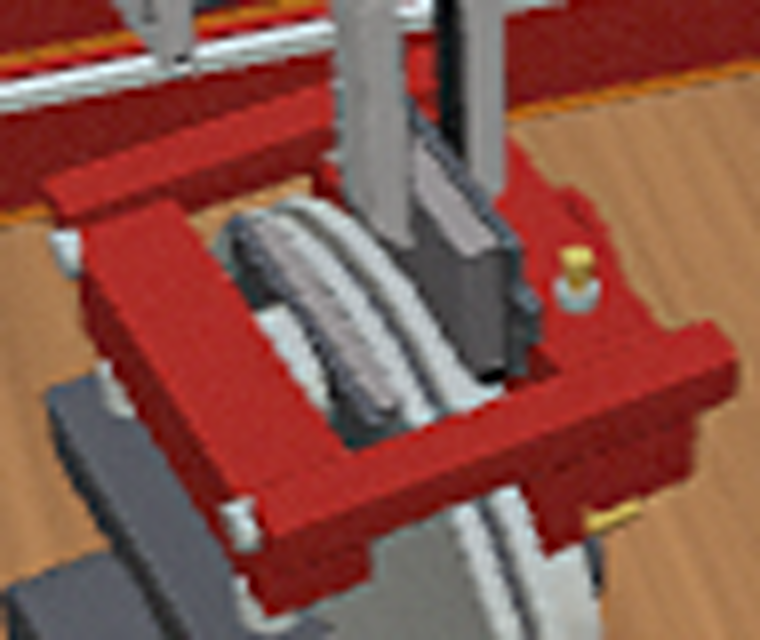

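>>> carry_out(steps=[-0.002,-0.001,0.003,0.3,-0.2,0,1])

```text
clock: 17.6
position: [0.546, -0.1991, 0.2653]
orientation: [[0.981, 0.192, 0.007], [0.192, -0.981, -0.003], [0.007, 0.004, -1.0]]
wrist_force: [4.4, 0.3, 3.1]
opening: 0.0152
```

>>> carry_out(steps=[-0.002,-0.001,0.004,0,0,0,1])

```text
clock: 17.7
position: [0.546, -0.1991, 0.265]
orientation: [[0.981, 0.192, 0.014], [0.192, -0.981, -0.005], [0.013, 0.008, -1.0]]
wrist_force: [0.7, 1.5, 10.5]
opening: 0.0157
```

```bash
python3 st.py 0.5442 -0.1987 0.266
```

```text
t 17.7 p [ 0.546  -0.1991  0.265 ] ang 11.1 z [ 0.0142 -0.0054 -0.9999] F [ 0.7  1.5 10.5] M [0.25 0.03 0.02] op 0.0157
shift in tool mm [-1.6 -0.8 -1. ]
tilt corr wx,wy deg 0.46 -0.74 uv 0.4974 -0.3005
```

>>> carry_out(steps=[-0.001,-0.001,0.002,0.5,-0.9,0,1])

```text
clock: 17.8
position: [0.5462, -0.199, 0.2652]
orientation: [[0.981, 0.192, 0.002], [0.192, -0.981, -0.003], [0.002, 0.003, -1.0]]
wrist_force: [2.0, -1.3, -1.0]
opening: 0.0153
```

>>> carry_out(steps=[-0.001,-0.001,0.004,0.2,-0.4,0,1])

```text
clock: 17.9
position: [0.5464, -0.1991, 0.2644]
orientation: [[0.981, 0.192, -0.001], [0.192, -0.981, -0.003], [-0.002, 0.003, -1.0]]
wrist_force: [-1.3, -0.2, 12.5]
opening: 0.0156
```

```bash
python3 st.py 0.5442 -0.1987 0.266
```

```text
t 17.9 p [ 0.5464 -0.1991  0.2644] ang 11.1 z [-0.0014 -0.0035 -1.    ] F [-1.3 -0.2 12.5] M [-0.06  0.37  0.02] op 0.0156
shift in tool mm [-2.  -0.8 -1.6]
tilt corr wx,wy deg 0.18 0.12 uv 0.4978 -0.3006
```

>>> carry_out(steps=[-0.001,-0.001,0.005,0.2,-0.2,0,1])

```text
clock: 18.0
position: [0.5464, -0.1992, 0.2631]
orientation: [[0.981, 0.193, -0.002], [0.193, -0.981, -0.004], [-0.003, 0.003, -1.0]]
wrist_force: [-2.3, 1.2, 15.0]
opening: 0.0157
```

>>> carry_out(steps=[-0.001,-0.001,0.005,0.2,-0.2,0,1])

```text
clock: 18.1
position: [0.5464, -0.1994, 0.2621]
orientation: [[0.981, 0.193, -0.002], [0.193, -0.981, -0.004], [-0.003, 0.003, -1.0]]
wrist_force: [-3.0, 1.4, 15.2]
opening: 0.0158
```

```bash
python3 st.py 0.5442 -0.1987 0.266
```

```text
t 18.1 p [ 0.5464 -0.1994  0.2621] ang 11.11 z [-0.0022 -0.0039 -1.    ] F [-3.   1.4 15.2] M [0.11 0.69 0.06] op 0.0158
shift in tool mm [-2.1 -1.1 -3.9]
tilt corr wx,wy deg 0.2 0.17 uv 0.4978 -0.3008
```

>>> carry_out(steps=[-0.0015,-0.0015,0.005,0.2,-0.1,0,1,-0.0015,-0.0015,0.005,0.2,-0.1,0,1])

```text
clock: 18.3
position: [0.5462, -0.1993, 0.2605]
orientation: [[0.981, 0.193, 0.004], [0.193, -0.981, -0.005], [0.003, 0.006, -1.0]]
wrist_force: [-2.3, -0.3, 13.6]
opening: 0.0156
```

```bash
python3 st.py 0.5442 -0.1987 0.266; python3 - <<'E'
from h import *
import pickle
s=observe()
D={n:get_image(n) for n in ("side","wrist")}
pickle.dump((D,s),open("d6.pkl","wb"))
crop(D["wrist"],225,110,310,230,6,"pics/q_w.png")
crop(D["side"],310,120,420,210,7,"pics/q_si.png")
E
```

```text
t 18.3 p [ 0.5462 -0.1993  0.2605] ang 11.12 z [ 0.0038 -0.0053 -1.    ] F [-2.3 -0.3 13.6] M [-0.    0.26  0.02] op 0.0156
shift in tool mm [-1.9 -1.  -5.5]
tilt corr wx,wy deg 0.34 -0.15 uv 0.4977 -0.3007
```

View pics/q_w.png

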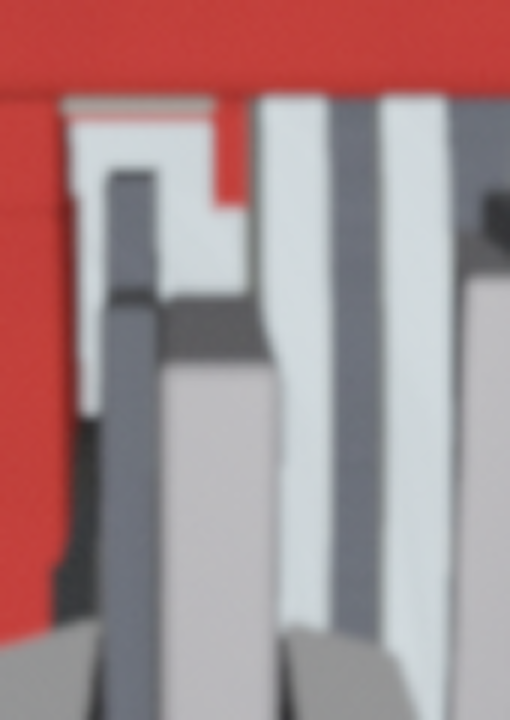

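View pics/q_si.png

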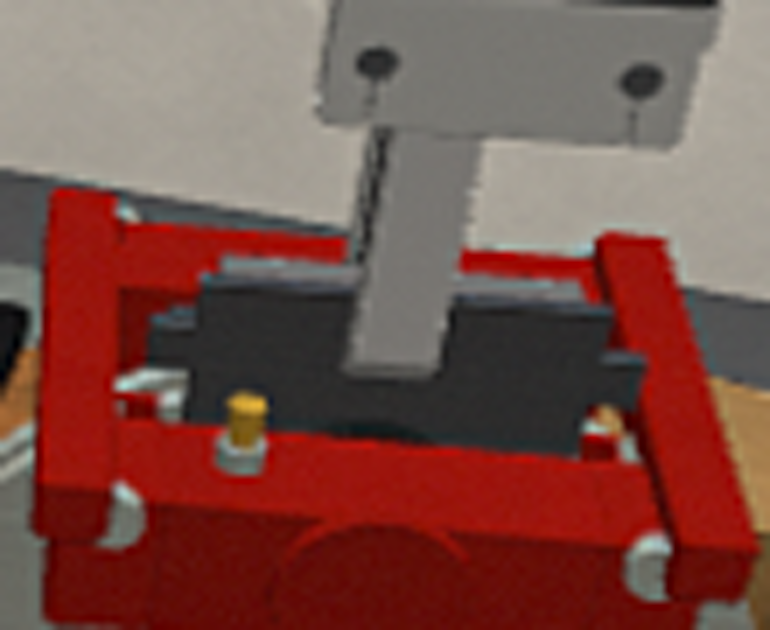

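>>> carry_out(steps=[-0.0015,-0.0015,0.005,0.3,-0.3,0,1])

```text
clock: 18.5
position: [0.5463, -0.1994, 0.2597]
orientation: [[0.981, 0.193, 0.003], [0.193, -0.981, -0.005], [0.002, 0.006, -1.0]]
wrist_force: [-0.9, 0.3, 14.8]
opening: 0.0156
```

>>> carry_out(steps=[-0.0015,-0.0015,0.005,0.2,-0.2,0,1])

```text
clock: 18.6
position: [0.5463, -0.1994, 0.2592]
orientation: [[0.981, 0.193, 0.005], [0.193, -0.981, -0.006], [0.004, 0.007, -1.0]]
wrist_force: [-1.4, 0.7, 14.7]
opening: 0.0157
```

>>> carry_out(steps=[-0.0015,-0.0015,0.005,0.2,-0.2,0,1])

```text
clock: 18.7
position: [0.5461, -0.1992, 0.2574]
orientation: [[0.981, 0.193, 0.006], [0.193, -0.981, -0.007], [0.005, 0.008, -1.0]]
wrist_force: [2.6, -0.5, 3.7]
opening: 0.0155
```

```bash
python3 st.py 0.5442 -0.1987 0.266
```

```text
t 18.7 p [ 0.5461 -0.1992  0.2574] ang 11.11 z [ 0.0059 -0.0067 -1.    ] F [ 2.6 -0.5  3.7] M [-0.2  -0.37  0.04] op 0.0155
shift in tool mm [-1.8 -0.8 -8.6]
tilt corr wx,wy deg 0.44 -0.26 uv 0.4976 -0.3006
```

>>> carry_out(steps=[-0.0005,-0.001,0.003,0.5,-0.3,0,1])

```text
clock: 18.8
position: [0.5462, -0.1991, 0.2559]
orientation: [[0.981, 0.193, 0.001], [0.193, -0.981, -0.001], [0.001, 0.002, -1.0]]
wrist_force: [-0.8, -1.9, 5.5]
opening: 0.0155
```

```bash
python3 st.py 0.5442 -0.1987 0.266
```

```text
t 18.8 p [ 0.5462 -0.1991  0.2559] ang 11.12 z [ 0.0014 -0.0015 -1.    ] F [-0.8 -1.9  5.5] M [-0.48  0.16  0.09] op 0.0155
shift in tool mm [ -1.9  -0.8 -10.1]
tilt corr wx,wy deg 0.1 -0.06 uv 0.4977 -0.3005
```

>>> carry_out(steps=[0,0,0,0,0,0,0.75,0,0,0,0,0,0,0.75,0,0,0,0,0,0,0.75])

```text
clock: 19.1
position: [0.5452, -0.1984, 0.2537]
orientation: [[0.981, 0.193, -0.003], [0.193, -0.981, 0.002], [-0.003, -0.002, -1.0]]
wrist_force: [0.2, -0.9, 1.0]
opening: 0.0236
```

```bash
python3 st.py 0.5458 -0.1983 0.266; python3 - <<'E'
from h import *
import pickle
s=observe()
D={n:get_image(n) for n in ("side","wrist")}
crop(D["wrist"],200,90,310,290,3,"pics/r_w.png")
crop(D["side"],310,120,420,210,7,"pics/r_si.png")
E
```

```text
t 19.1 p [ 0.5452 -0.1984  0.2537] ang 11.1 z [-0.003   0.0018 -1.    ] F [ 0.2 -0.9  1. ] M [-0.06  0.05  0.04] op 0.0236
shift in tool mm [  0.5  -0.  -12.3]
tilt corr wx,wy deg -0.13 0.15 uv 0.4968 -0.2997
```

View pics/r_w.png

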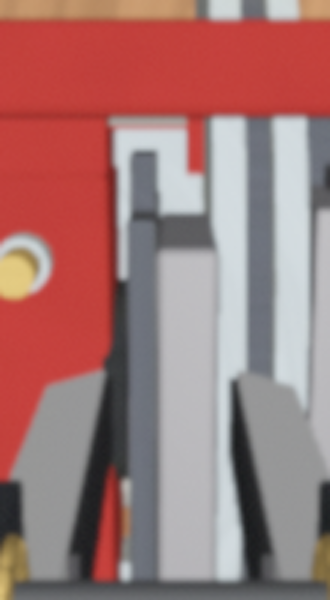

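View pics/r_si.png

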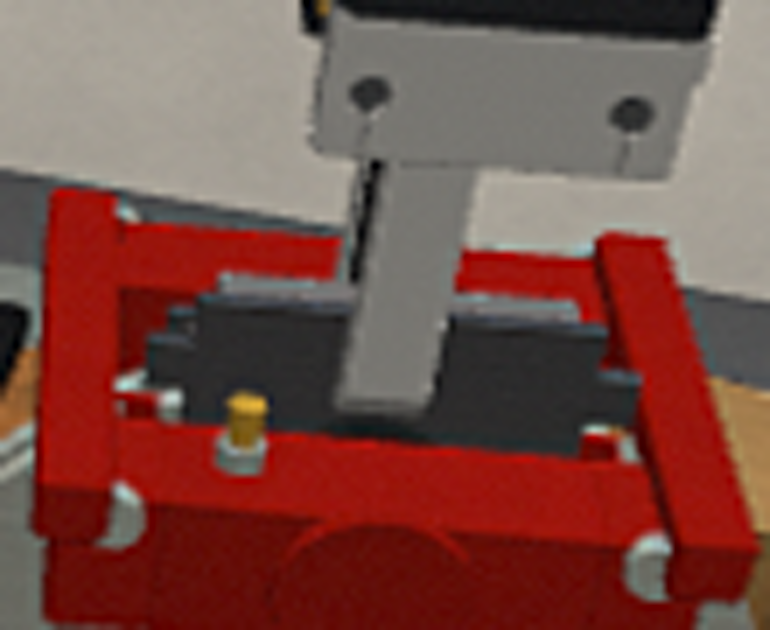

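>>> carry_out(steps=[0.0009,0,-0.005,-0.1,0.1,0,0.75,0,0,-0.005,0,0,0,0.75,0,0,-0.004,0,0,0,0.75,0,0,0,0,0,0,0.75,0,0,0,0,0,0,0.75])

```text
clock: 19.7
position: [0.5461, -0.198, 0.2687]
orientation: [[0.981, 0.193, -0.001], [0.193, -0.981, 0.001], [-0.001, -0.001, -1.0]]
wrist_force: [0.0, -0.2, -0.6]
opening: 0.0236
```

```bash
python3 st.py 0.5460 -0.1984 0.268
```

```text
t 19.7 p [ 0.5461 -0.198   0.2687] ang 11.11 z [-1.4e-03  8.0e-04 -1.0e+00] F [ 0.  -0.2 -0.6] M [-0.07  0.06 -0.01] op 0.0236
shift in tool mm [-0.2  0.4  0.7]
tilt corr wx,wy deg -0.06 0.07 uv 0.4978 -0.2994
```

>>> carry_out(steps=[0,0,0,0,0,0,1,0,0,0,0,0,0,1,0,0,0,0,0,0,1], grip_force=45)

```text
clock: 20.0
position: [0.5458, -0.198, 0.2688]
orientation: [[0.981, 0.193, -0.002], [0.193, -0.981, 0.001], [-0.002, -0.001, -1.0]]
wrist_force: [-0.3, -0.2, -0.3]
opening: 0.0154
```

>>> carry_out(steps=[-0.0005,-0.0005,0.003,0,0,0,1])

```text
clock: 20.1
position: [0.5458, -0.198, 0.2671]
orientation: [[0.981, 0.193, 0.0], [0.193, -0.981, -0.001], [0.0, 0.001, -1.0]]
wrist_force: [0.2, -0.1, 5.6]
opening: 0.0153
```

>>> carry_out(steps=[-0.0005,-0.0005,0.004,0,0,0,1])

```text
clock: 20.2
position: [0.5459, -0.1981, 0.2647]
orientation: [[0.981, 0.193, 0.002], [0.193, -0.981, -0.002], [0.002, 0.003, -1.0]]
wrist_force: [-1.0, 0.4, 6.0]
opening: 0.0148
```

```bash
python3 st.py 0.5460 -0.1984 0.268
```

```text
t 20.2 p [ 0.5459 -0.1981  0.2647] ang 11.1 z [ 0.0025 -0.0023 -1.    ] F [-1.   0.4  6. ] M [-0.05  0.27  0.02] op 0.0148
shift in tool mm [ 0.1  0.3 -3.3]
tilt corr wx,wy deg 0.16 -0.11 uv 0.4975 -0.2995
```

>>> carry_out(steps=[-0.0005,0,0.0035,0.2,-0.2,0,1])

```text
clock: 20.3
position: [0.5459, -0.1984, 0.2627]
orientation: [[0.981, 0.193, 0.001], [0.193, -0.981, -0.001], [0.0, 0.001, -1.0]]
wrist_force: [-1.8, 0.8, 7.4]
opening: 0.0151
```

>>> carry_out(steps=[-0.0005,0,0.0035,0.1,-0.1,0,1])

```text
clock: 20.4
position: [0.546, -0.1987, 0.2607]
orientation: [[0.981, 0.193, 0.0], [0.193, -0.981, -0.0], [0.0, 0.0, -1.0]]
wrist_force: [-1.5, 0.6, 6.6]
opening: 0.0151
```

>>> carry_out(steps=[-0.0005,0,0.0035,0.1,-0.1,0,1])

```text
clock: 20.5
position: [0.546, -0.1989, 0.2587]
orientation: [[0.981, 0.193, 0.0], [0.193, -0.981, 0.001], [0.0, -0.001, -1.0]]
wrist_force: [-2.7, 0.8, 6.6]
opening: 0.0149
```

```bash
python3 st.py 0.5460 -0.1984 0.2555
```

```text
t 20.5 p [ 0.546  -0.1989  0.2587] ang 11.11 z [ 3.e-04  6.e-04 -1.e+00] F [-2.7  0.8  6.6] M [ 0.12  0.28 -0.  ] op 0.0149
shift in tool mm [ 0.1 -0.5  3.2]
tilt corr wx,wy deg -0.03 -0.02 uv 0.4975 -0.3003
```

>>> carry_out(steps=[-0.001,-0.0008,0.0035,0,0,0,1])

```text
clock: 20.6
position: [0.5459, -0.1987, 0.2568]
orientation: [[0.981, 0.193, 0.004], [0.193, -0.981, -0.001], [0.003, 0.002, -1.0]]
wrist_force: [1.0, 0.4, 4.9]
opening: 0.0152
```

>>> carry_out(steps=[-0.001,-0.0008,0.003,0,-0.1,0,1])

```text
clock: 20.7
position: [0.5458, -0.1985, 0.2552]
orientation: [[0.981, 0.193, 0.005], [0.193, -0.981, -0.003], [0.005, 0.004, -1.0]]
wrist_force: [1.1, 0.2, 6.1]
opening: 0.0149
```

```bash
python3 st.py 0.5460 -0.1984 0.2555; python3 - <<'E'
from h import *
import pickle
s=observe()
D={n:get_image(n) for n in ("side","wrist")}
crop(D["wrist"],200,90,310,290,3,"pics/s_w.png")
crop(D["side"],310,120,420,210,7,"pics/s_si.png")
E
```

```text
t 20.7 p [ 0.5458 -0.1985  0.2552] ang 11.12 z [ 0.0054 -0.0025 -1.    ] F [1.1 0.2 6.1] M [ 0.06 -0.21  0.  ] op 0.0149
shift in tool mm [ 0.2 -0.  -0.3]
tilt corr wx,wy deg 0.2 -0.27 uv 0.4974 -0.2998
```

View pics/s_w.png

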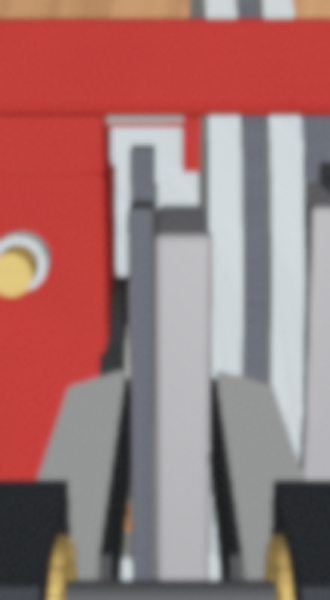

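View pics/s_si.png

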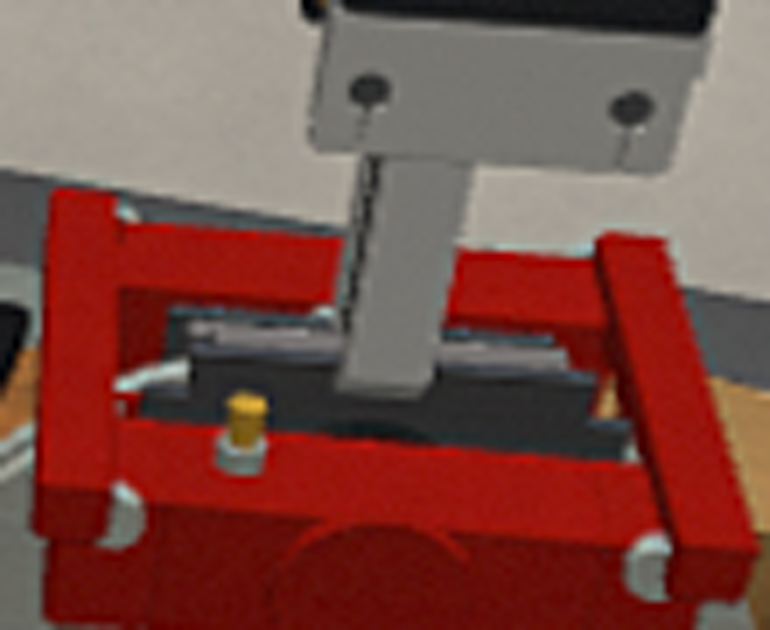

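>>> carry_out(steps=[0,0,0,0,0,0,0.7,0,0,0,0,0,0,0.7,0,0,0,0,0,0,0.7,0.0005,0,-0.006,0.1,-0.2,0,0.7,0,0,-0.01,0,0,0,0.6,0,0,-0.02,0,0,0,0.4,0,0,-0.01,0,0,0,0.36,0,0,0,0,0,0,0.36,0,0,0,0,0,0,0.36], grip_force=45)

```text
clock: 21.7
position: [0.5451, -0.1977, 0.3015]
orientation: [[0.981, 0.193, -0.004], [0.193, -0.981, 0.001], [-0.003, -0.002, -1.0]]
wrist_force: [-0.7, -0.6, 0.1]
opening: 0.06
```

>>> carry_out(steps=[0,0,0,0,0,8.2,0.36,0,0,0,0,0,8.2,0.36,0,0,0,0,0,8.2,0.36,0,0,0,0,0,8.2,0.36,0,0,0,0,0,8.2,0.36,0,0,0,0,0,8.2,0.36,0,0,0,0,0,8.2,0.36,0,0,0,0,0,8.2,0.36,0,0,0,0,0,8.2,0.36,0,0,0,0,0,8.2,0.36,0,0,0,0,0,8,0.36,0,0,0,0,0,0,0.36,0,0,0,0,0,0,0.36])

```text
clock: 23.0
position: [0.5408, -0.1953, 0.2896]
orientation: [[0.131, -0.991, -0.02], [-0.991, -0.132, 0.01], [-0.013, 0.018, -1.0]]
wrist_force: [0.6, -0.0, 0.2]
opening: 0.0602
```

```bash
python3 st.py 0.5451 -0.1985 0.285; python3 - <<'E'
from h import *
D={n:get_image(n) for n in ("scene","side","wrist")}
cv2.imwrite("pics/t_w.png",D["wrist"]["color"])
crop(D["side"],290,100,430,220,5.5,"pics/t_si.png")
crop(D["scene"],185,45,300,160,5,"pics/t_sc.png")
E
```

```text
t 23.0 p [ 0.5408 -0.1953  0.2896] ang -82.45 z [-0.0196  0.0104 -0.9998] F [ 0.6 -0.   0.2] M [-0.06  0.15 -0.01] op 0.0602
shift in tool mm [ 3.8 -3.9  4.5]
tilt corr wx,wy deg 1.03 0.74 uv 0.4931 -0.2957
```

View pics/t_w.png

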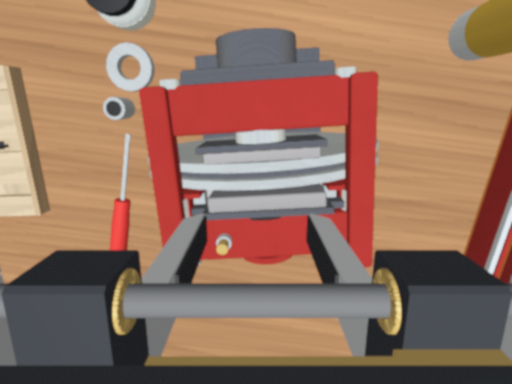

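View pics/t_si.png

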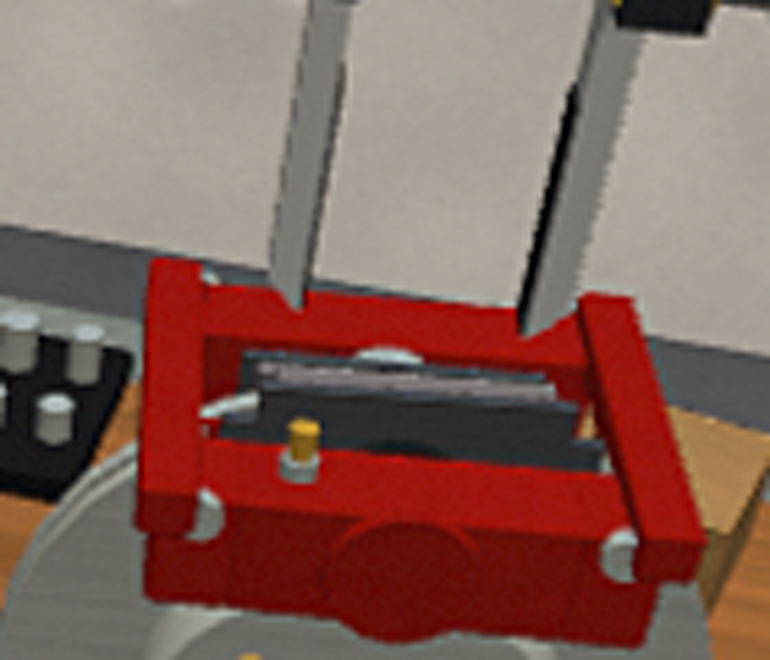

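View pics/t_sc.png

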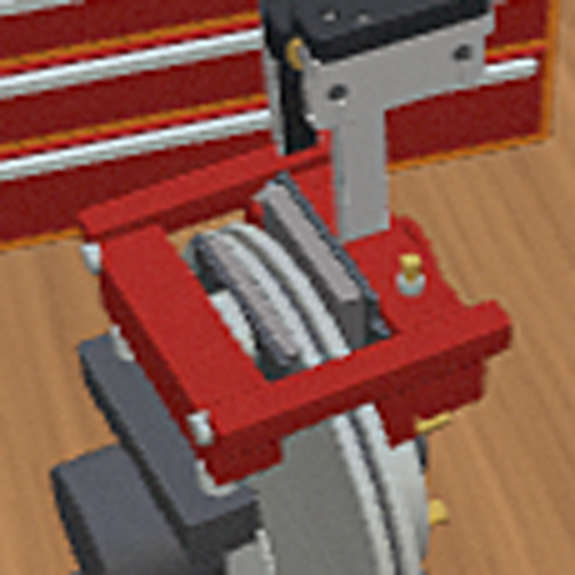

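>>> carry_out(steps=[0.002,-0.002,-0.003,0.8,0.6,-2.5,0.36,0.002,-0.002,0,0.1,0.1,-0.9,0.36,0,0,0,0,0,0,0.36,0,0,0,0,0,0,0.36])

```text
clock: 23.55
position: [0.5457, -0.1989, 0.2928]
orientation: [[0.193, -0.981, -0.002], [-0.981, -0.193, 0.0], [-0.001, 0.001, -1.0]]
wrist_force: [-0.5, 0.4, -0.6]
opening: 0.0604
```

```bash
python3 st.py 0.5451 -0.1986 0.27; python3 - <<'E'
from h import *
D={n:get_image(n) for n in ("scene","side","wrist")}
crop(D["wrist"],130,60,390,270,3,"pics/u_w.png")
E
```

```text
t 23.55 p [ 0.5457 -0.1989  0.2928] ang -78.85 z [-1.6e-03  4.0e-04 -1.0e+00] F [-0.5  0.4 -0.6] M [-0.01  0.14 -0.01] op 0.0604
shift in tool mm [-0.4  0.6 22.8]
tilt corr wx,wy deg 0.08 0.04 uv 0.4973 -0.3002
```

View pics/u_w.png

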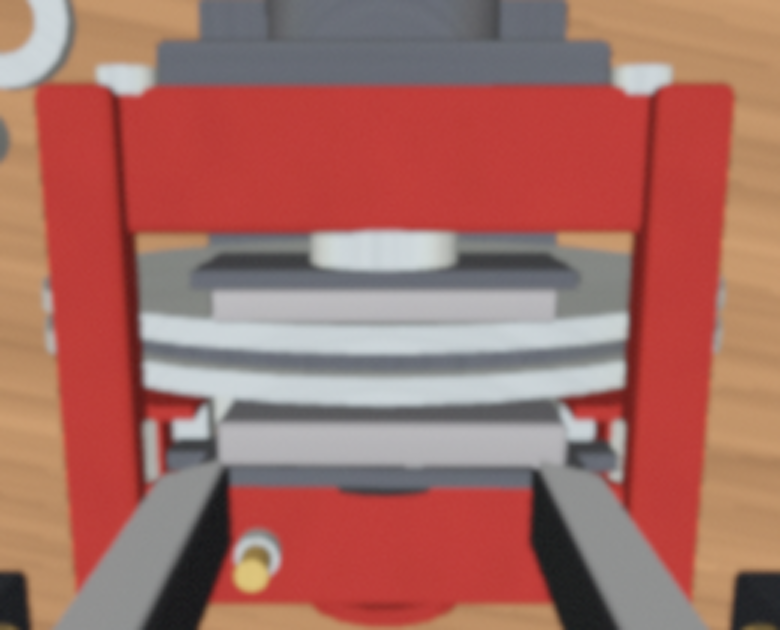

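>>> carry_out(steps=[-0.0004,0.0006,0.008,0.1,0,0,0.36,0,0,0.007,0,0,0,0.36,0,0,0.005,0,0,0,0.36,0,0,0,0,0,0,0.36,0,0,0,0,0,0,0.36])

```text
clock: 24.2
position: [0.5444, -0.1982, 0.2698]
orientation: [[0.193, -0.981, -0.002], [-0.981, -0.193, 0.002], [-0.002, 0.001, -1.0]]
wrist_force: [0.7, -0.1, 0.3]
opening: 0.0599
```

```bash
python3 st.py 0.5451 -0.1986 0.264
```

```text
t 24.2 p [ 0.5444 -0.1982  0.2698] ang -78.86 z [-0.0015  0.0019 -1.    ] F [ 0.7 -0.1  0.3] M [-0.02  0.15  0.01] op 0.0599
shift in tool mm [ 0.6 -0.6  5.8]
tilt corr wx,wy deg 0.07 0.13 uv 0.4961 -0.2993
```

Now lower gently onto the pad's top, one row at a time.

>>> carry_out(steps=[0.0006,-0.0006,0.003,0,0.1,0,0.36,0,0,0.002,0,0,0,0.36])

```text
clock: 24.4
position: [0.5454, -0.1988, 0.2649]
orientation: [[0.193, -0.981, -0.0], [-0.981, -0.193, -0.0], [0.0, 0.0, -1.0]]
wrist_force: [-0.2, -0.3, 0.1]
opening: 0.0602
```

>>> carry_out(steps=[0,0,0.002,0,0,0,0.36])

```text
clock: 24.5
position: [0.5455, -0.1989, 0.2629]
orientation: [[0.193, -0.981, -0.0], [-0.981, -0.193, -0.001], [0.001, 0.0, -1.0]]
wrist_force: [-0.3, -1.0, -0.1]
opening: 0.0599
```

>>> carry_out(steps=[0,0,0.003,0,0,0,0.36])

```text
clock: 24.6
position: [0.5458, -0.1992, 0.2612]
orientation: [[0.193, -0.981, 0.001], [-0.981, -0.193, -0.002], [0.002, -0.0, -1.0]]
wrist_force: [-2.9, 1.3, 9.7]
opening: 0.0603
```

```bash
python3 st.py 0.5451 -0.1986 0.264
```

```text
t 24.6 p [ 0.5458 -0.1992  0.2612] ang -78.86 z [ 8.0e-04 -1.8e-03 -1.0e+00] F [-2.9  1.3  9.7] M [ 0.15  0.78 -0.05] op 0.0603
shift in tool mm [-0.7  0.6 -2.9]
tilt corr wx,wy deg -0.03 -0.11 uv 0.4972 -0.3006
```

>>> carry_out(steps=[-0.0007,0.0008,0.0035,0,-0.1,0,0.36])

```text
clock: 24.7
position: [0.5456, -0.199, 0.2597]
orientation: [[0.193, -0.981, 0.003], [-0.981, -0.193, -0.001], [0.002, -0.003, -1.0]]
wrist_force: [-0.2, 1.8, 7.8]
opening: 0.0604
```

>>> carry_out(steps=[-0.0003,0.0005,0.0035,0,0,0,0.36])

```text
clock: 24.8
position: [0.5457, -0.1988, 0.2583]
orientation: [[0.193, -0.981, 0.005], [-0.981, -0.193, -0.002], [0.003, -0.005, -1.0]]
wrist_force: [-2.5, 1.3, 7.1]
opening: 0.0604
```

```bash
python3 st.py 0.5451 -0.1986 0.264
```

```text
t 24.8 p [ 0.5457 -0.1988  0.2583] ang -78.87 z [ 0.0053 -0.0022 -1.    ] F [-2.5  1.3  7.1] M [ 0.31  0.68 -0.07] op 0.0604
shift in tool mm [-0.3  0.5 -5.7]
tilt corr wx,wy deg -0.27 -0.18 uv 0.4972 -0.3002
```

>>> carry_out(steps=[-0.0003,0.0008,0.0035,-0.3,-0.2,0,0.36])

```text
clock: 24.9
position: [0.5456, -0.1988, 0.2569]
orientation: [[0.193, -0.981, 0.002], [-0.981, -0.193, -0.001], [0.001, -0.002, -1.0]]
wrist_force: [0.1, 1.8, 6.3]
opening: 0.0602
```

>>> carry_out(steps=[-0.0003,0.0008,0.0035,-0.1,-0.1,0,0.36])

```text
clock: 25.0
position: [0.5456, -0.1989, 0.2554]
orientation: [[0.193, -0.981, 0.003], [-0.981, -0.193, -0.0], [0.001, -0.003, -1.0]]
wrist_force: [-1.2, 1.4, 6.8]
opening: 0.0602
```

>>> carry_out(steps=[-0.0003,0.0008,0.0035,-0.1,-0.1,0,0.36])

```text
clock: 25.1
position: [0.5457, -0.1988, 0.2539]
orientation: [[0.193, -0.981, 0.004], [-0.981, -0.193, -0.0], [0.001, -0.004, -1.0]]
wrist_force: [-0.6, 2.9, 6.6]
opening: 0.0601
```

```bash
python3 st.py 0.5451 -0.1986 0.264
```

```text
t 25.1 p [ 0.5457 -0.1988  0.2539] ang -78.87 z [ 3.8e-03 -1.0e-04 -1.0e+00] F [-0.6  2.9  6.6] M [ 0.24  0.3  -0.09] op 0.0601
shift in tool mm [ -0.3   0.5 -10.1]
tilt corr wx,wy deg -0.21 -0.05 uv 0.4972 -0.3002
```

>>> carry_out(steps=[-0.0003,0.0008,0.003,-0.2,-0.1,0,0.36])

```text
clock: 25.2
position: [0.5457, -0.1989, 0.2529]
orientation: [[0.193, -0.981, 0.003], [-0.981, -0.193, -0.0], [0.001, -0.003, -1.0]]
wrist_force: [0.1, 0.6, 5.7]
opening: 0.0602
```

>>> carry_out(steps=[-0.0003,0.0008,0.003,-0.1,0,0,0.36])

```text
clock: 25.3
position: [0.5456, -0.1988, 0.2518]
orientation: [[0.193, -0.981, 0.004], [-0.981, -0.193, -0.001], [0.002, -0.004, -1.0]]
wrist_force: [-1.2, 1.9, 6.1]
opening: 0.0601
```

>>> carry_out(steps=[-0.0003,0.0008,0.003,-0.1,0,0,0.36])

```text
clock: 25.4
position: [0.5456, -0.1988, 0.2507]
orientation: [[0.193, -0.981, 0.005], [-0.981, -0.193, -0.002], [0.003, -0.004, -1.0]]
wrist_force: [-0.8, 1.4, 6.2]
opening: 0.06
```

```bash
python3 st.py 0.5451 -0.1986 0.264
```

```text
t 25.4 p [ 0.5456 -0.1988  0.2507] ang -78.88 z [ 0.0049 -0.0024 -1.    ] F [-0.8  1.4  6.2] M [ 0.23  0.3  -0.  ] op 0.06
shift in tool mm [ -0.3   0.4 -13.3]
tilt corr wx,wy deg -0.25 -0.19 uv 0.4972 -0.3001
```

>>> carry_out(steps=[-0.0003,0.0015,0.003,-0.3,-0.2,0,0.36])

```text
clock: 25.5
position: [0.5454, -0.1988, 0.2497]
orientation: [[0.193, -0.981, 0.003], [-0.981, -0.193, -0.001], [0.002, -0.003, -1.0]]
wrist_force: [1.8, 1.6, 5.1]
opening: 0.0601
```

>>> carry_out(steps=[-0.0003,0.0012,0.003,-0.2,-0.1,0,0.36])

```text
clock: 25.6
position: [0.5455, -0.1989, 0.2483]
orientation: [[0.193, -0.981, 0.003], [-0.981, -0.193, -0.001], [0.001, -0.003, -1.0]]
wrist_force: [1.6, 1.2, 4.9]
opening: 0.0601
```

>>> carry_out(steps=[-0.0003,0.0012,0.003,-0.1,0,0,0.36])

```text
clock: 25.7
position: [0.5456, -0.1989, 0.2479]
orientation: [[0.193, -0.981, 0.006], [-0.981, -0.193, -0.002], [0.003, -0.005, -1.0]]
wrist_force: [-0.3, 3.6, 14.2]
opening: 0.0602
```

```bash
python3 st.py 0.5451 -0.1986 0.264; python3 - <<'E'
from h import *
D={n:get_image(n) for n in ("scene","side","wrist")}
crop(D["wrist"],130,60,390,270,3,"pics/v_w.png")
crop(D["side"],290,100,430,220,5.5,"pics/v_si.png")
E
```

```text
t 25.7 p [ 0.5456 -0.1989  0.2479] ang -78.86 z [ 0.0059 -0.0021 -1.    ] F [-0.3  3.6 14.2] M [ 0.65  0.33 -0.03] op 0.0602
shift in tool mm [ -0.3   0.3 -16.1]
tilt corr wx,wy deg -0.31 -0.18 uv 0.4971 -0.3002
```

View pics/v_w.png

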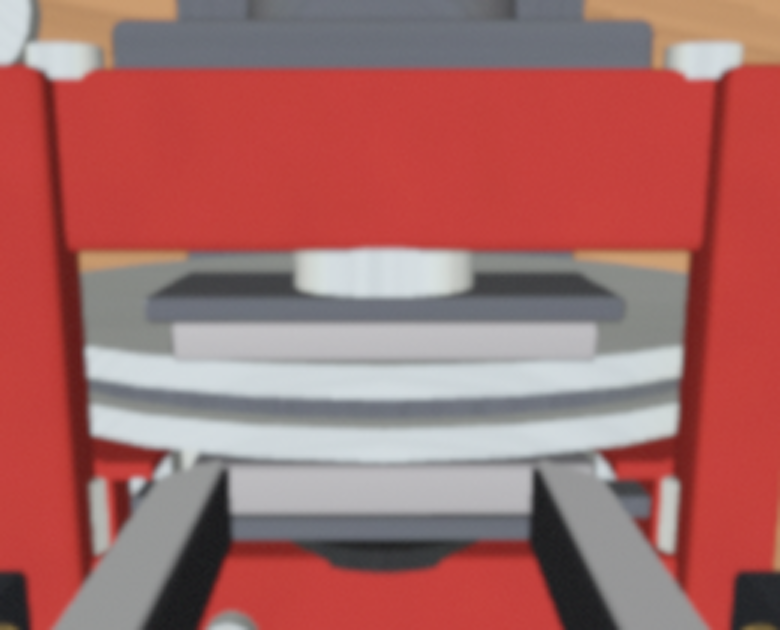

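View pics/v_si.png

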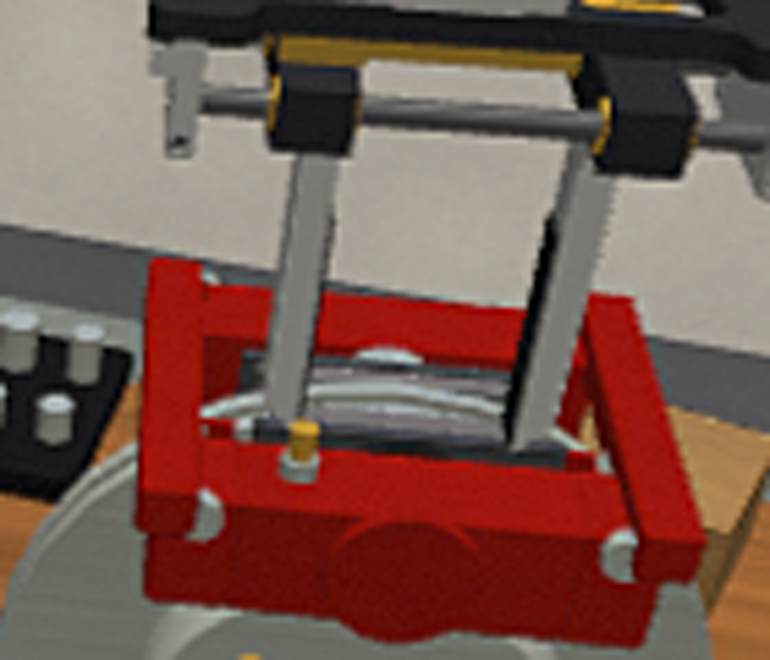

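>>> carry_out(steps=[-0.0008,0.001,0.003,-0.3,-0.2,0,0.36])

```text
clock: 25.95
position: [0.5456, -0.1989, 0.2479]
orientation: [[0.193, -0.981, 0.004], [-0.981, -0.193, -0.002], [0.003, -0.004, -1.0]]
wrist_force: [-1.4, 0.9, 12.1]
opening: 0.0603
```

>>> carry_out(steps=[-0.0005,0.001,0.004,-0.1,0,0,0.36])

```text
clock: 26.05
position: [0.5457, -0.1989, 0.2478]
orientation: [[0.193, -0.981, 0.006], [-0.981, -0.193, -0.004], [0.005, -0.005, -1.0]]
wrist_force: [-3.0, 3.8, 18.9]
opening: 0.0599
```

```bash
python3 st.py 0.5451 -0.1986 0.264
```

```text
t 26.05 p [ 0.5457 -0.1989  0.2478] ang -78.85 z [ 0.006  -0.0039 -1.    ] F [-3.   3.8 18.9] M [ 0.9   0.9  -0.02] op 0.0599
shift in tool mm [ -0.4   0.4 -16.2]
tilt corr wx,wy deg -0.29 -0.28 uv 0.4972 -0.3003
```

>>> carry_out(steps=[0,0,-0.005,0,0,0,0.36,0,0,-0.01,0,0,0,0.36,0,0.01,-0.03,0,0,0,0.36,0,0.02,-0.02,0,0,0,0.36,0,0.02,0,0,0,0,0.36,0,0,0,0,0,0,0.36,0,0,0,0,0,0,0.36])

```text
clock: 26.75
position: [0.4936, -0.2087, 0.3141]
orientation: [[0.194, -0.981, 0.001], [-0.981, -0.194, -0.004], [0.004, 0.0, -1.0]]
wrist_force: [-0.0, 0.6, 0.2]
opening: 0.0603
```

```bash
python3 st.py 0.5451 -0.1986 0.264; python3 - <<'E'
from h import *
import pickle
D={n:get_image(n) for n in ("scene","side","wrist")}
pickle.dump((D,observe()),open("d7.pkl","wb"))
cv2.imwrite("pics/x_wf.png",D["wrist"]["color"])
crop(D["wrist"],140,80,380,260,3.3,"pics/x_w.png")
crop(D["side"],305,140,425,215,6.5,"pics/x_si.png")
crop(D["scene"],195,65,290,145,8,"pics/x_sc.png")
E
```

```text
t 26.75 p [ 0.4936 -0.2087  0.3141] ang -78.84 z [ 6.0e-04 -3.5e-03 -1.0e+00] F [-0.   0.6  0.2] M [ 0.01  0.15 -0.  ] op 0.0603
shift in tool mm [ -0.1 -52.5  50.1]
tilt corr wx,wy deg 0.01 -0.2 uv 0.4442 -0.2998
```

View pics/x_w.png

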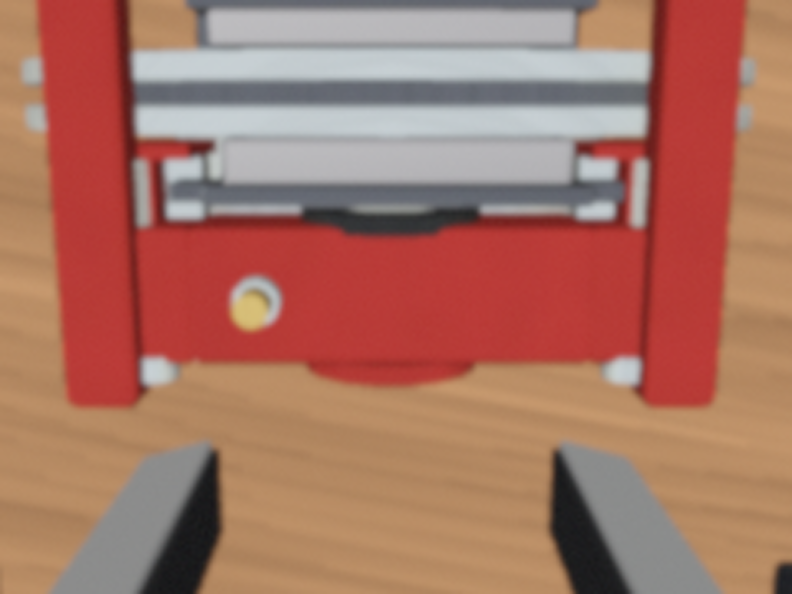

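View pics/x_si.png

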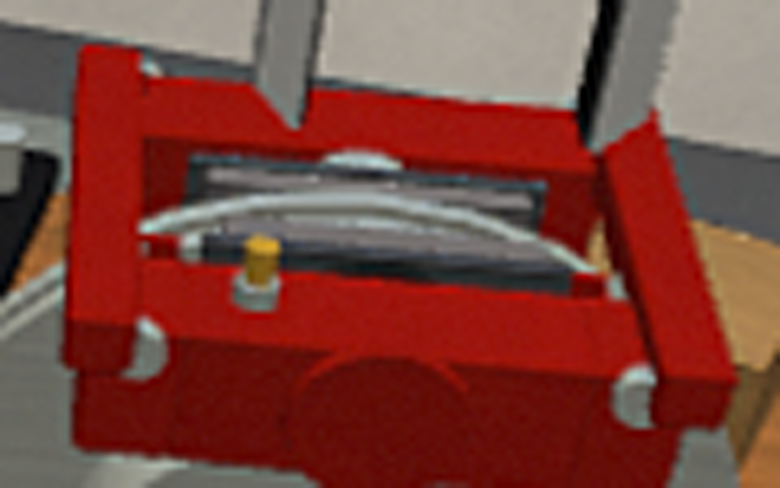

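View pics/x_sc.png

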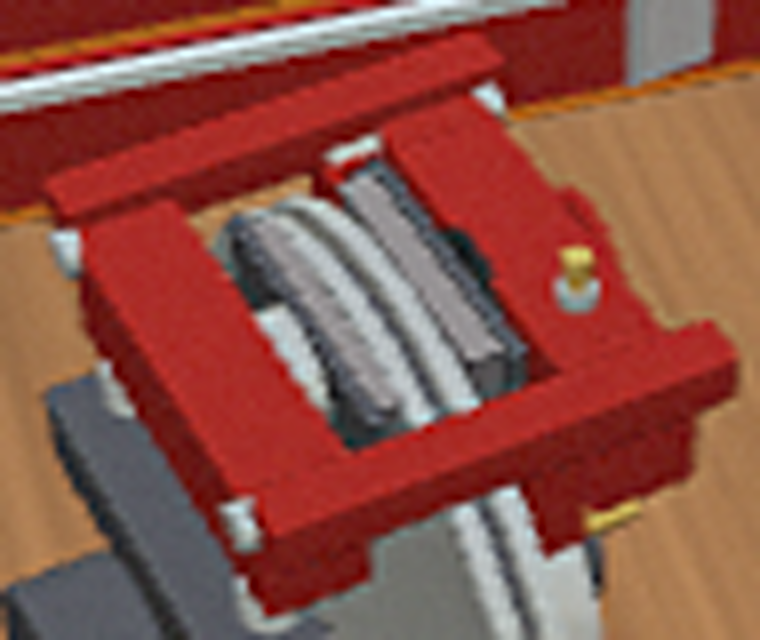

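>>> carry_out(steps=[-0.017,-0.026,0,0,-0.2,0,1,-0.017,-0.026,0.005,0,0,0,1,0,0,0.008,0,0,0,1,0,0,0.008,0,0,0,1,0,0,0,0,0,0,1,0,0,0,0,0,0,1,0,0,0,0,0,0,1,0,0,0,0,0,0,1], grip_force=20)

```text
clock: 27.7
position: [0.539, -0.1646, 0.2878]
orientation: [[0.193, -0.981, -0.007], [-0.981, -0.193, 0.003], [-0.004, 0.006, -1.0]]
wrist_force: [-0.9, 0.5, -0.6]
opening: 0.0012
```

```bash
python3 st.py 0.5383 -0.1643 0.252
```

```text
t 27.7 p [ 0.539  -0.1646  0.2878] ang -78.89 z [-0.0068  0.0028 -1.    ] F [-0.9  0.5 -0.6] M [-0.06  0.12 -0.01] op 0.0012
shift in tool mm [-0.3  0.4 35.8]
tilt corr wx,wy deg 0.35 0.23 uv 0.4973 -0.2653
```

>>> carry_out(steps=[0,0.0004,0.01,0.3,0.2,0,1,0,0,0.01,0,0,0,1,0,0,0.01,0,0,0,1,0,0,0,0,0,0,1,0,0,0,0,0,0,1])

```text
clock: 28.2
position: [0.5379, -0.1652, 0.2551]
orientation: [[0.191, -0.981, -0.001], [-0.981, -0.191, 0.0], [-0.0, 0.001, -1.0]]
wrist_force: [0.6, 0.1, 1.2]
opening: 0.0004
```

```bash
python3 st.py 0.5383 -0.1643 0.25
```

```text
t 28.2 p [ 0.5379 -0.1652  0.2551] ang -78.96 z [-6.e-04  1.e-04 -1.e+00] F [0.6 0.1 1.2] M [-0.03  0.17  0.03] op 0.0004
shift in tool mm [-0.8 -0.6  5.1]
tilt corr wx,wy deg 0.03 0.01 uv 0.496 -0.2657
```

>>> carry_out(steps=[0,-0.0006,0.003,0,0,0,1,0,0,0.002,0,0,0,1])

```text
clock: 28.4
position: [0.5388, -0.1652, 0.2502]
orientation: [[0.192, -0.981, 0.0], [-0.981, -0.192, -0.0], [0.0, -0.0, -1.0]]
wrist_force: [0.2, -0.4, 0.1]
opening: 0.0004
```

>>> carry_out(steps=[0,0,0.002,0,0,0,1])

```text
clock: 28.5
position: [0.539, -0.1652, 0.2482]
orientation: [[0.192, -0.981, 0.001], [-0.981, -0.192, -0.0], [0.001, -0.0, -1.0]]
wrist_force: [-0.4, 0.7, 0.6]
opening: 0.0004
```

>>> carry_out(steps=[0,0.0003,0.003,0,0,0,1])

```text
clock: 28.6
position: [0.5392, -0.1653, 0.2477]
orientation: [[0.192, -0.981, 0.002], [-0.981, -0.192, -0.001], [0.001, -0.002, -1.0]]
wrist_force: [-5.2, 4.1, 17.8]
opening: 0.0006
```

>>> carry_out(steps=[0,0.0003,0.003,0,0,0,1])

```text
clock: 28.7
position: [0.5392, -0.1653, 0.2478]
orientation: [[0.192, -0.981, 0.003], [-0.981, -0.192, -0.001], [0.002, -0.003, -1.0]]
wrist_force: [-5.1, 4.1, 14.4]
opening: 0.0001
```

```bash
python3 st.py 0.5383 -0.1643 0.25
```

```text
t 28.7 p [ 0.5392 -0.1653  0.2478] ang -78.93 z [ 0.0029 -0.0013 -1.    ] F [-5.1  4.1 14.4] M [ 0.66  1.39 -0.07] op 0.0001
shift in tool mm [-1.1  0.7 -2.2]
tilt corr wx,wy deg -0.15 -0.11 uv 0.4973 -0.266
```

>>> carry_out(steps=[0,0,-0.01,0,0,0,1,0,0.0005,-0.006,0,0,0,1,0.017,0,0,-0.1,-0.1,0,1,0.017,0,0,0,0,0,1,0.017,0,0,0,0,0,1,0.016,0,0,0,0,0,1,0,0,0,0,0,0,1,0,0,0,0,0,0,1])

```text
clock: 29.5
position: [0.5527, -0.2391, 0.2642]
orientation: [[0.19, -0.982, 0.001], [-0.982, -0.19, -0.0], [0.0, -0.001, -1.0]]
wrist_force: [0.2, 0.9, -0.1]
opening: 0.0003
```

```bash
python3 st.py 0.5518 -0.2330 0.25
```

```text
t 29.5 p [ 0.5527 -0.2391  0.2642] ang -79.06 z [ 1.e-03 -3.e-04 -1.e+00] F [ 0.2  0.9 -0.1] M [-0.02  0.18 -0.01] op 0.0003
shift in tool mm [-6.2 -0.3 14.2]
tilt corr wx,wy deg -0.05 -0.03 uv 0.4963 -0.3411
```

>>> carry_out(steps=[-0.006,-0.0003,0.004,0,0,0,1,0,0,0.006,0,0,0,1,0,0,0.003,0,0,0,1])

```text
clock: 29.8
position: [0.5516, -0.2318, 0.2499]
orientation: [[0.191, -0.982, 0.001], [-0.982, -0.191, 0.0], [-0.0, -0.001, -1.0]]
wrist_force: [0.1, -0.4, -0.2]
opening: 0.0001
```

>>> carry_out(steps=[0,0.0003,0.002,0,0,0,1])

```text
clock: 29.9
position: [0.5514, -0.2313, 0.2479]
orientation: [[0.191, -0.982, 0.001], [-0.982, -0.191, 0.0], [-0.0, -0.001, -1.0]]
wrist_force: [-0.7, 0.4, 10.2]
opening: 0.0003
```

>>> carry_out(steps=[0,0.0003,0.0025,0,0,0,1])

```text
clock: 30.0
position: [0.5515, -0.2314, 0.2478]
orientation: [[0.192, -0.981, 0.002], [-0.981, -0.192, -0.001], [0.002, -0.002, -1.0]]
wrist_force: [-4.1, 2.1, 15.0]
opening: 0.0004
```

>>> carry_out(steps=[0,0.0003,0.003,0,0,0,1])

```text
clock: 30.1
position: [0.5515, -0.2314, 0.2479]
orientation: [[0.193, -0.981, 0.004], [-0.981, -0.193, -0.003], [0.003, -0.003, -1.0]]
wrist_force: [-5.0, 3.1, 12.7]
opening: 0.0006
```

```bash
python3 st.py 0.5518 -0.2330 0.25
```

```text
t 30.1 p [ 0.5515 -0.2314  0.2479] ang -78.89 z [ 0.0035 -0.0026 -1.    ] F [-5.   3.1 12.7] M [ 0.55  1.18 -0.  ] op 0.0006
shift in tool mm [ 1.6  0.  -2.1]
tilt corr wx,wy deg -0.17 -0.19 uv 0.4966 -0.3333
```

>>> carry_out(steps=[0,0,-0.008,0,0,0,1,0,0,-0.02,0,0,0,1,0,0,-0.04,0,0,0,0.5,0,0.02,-0.03,0,0,0,0.3,0,0.03,0,0,0,0,0,0,0.02,0,0,0,0,0,0,0,0,0,0,0,0,0,0,0,0,0,0,0])

```text
clock: 30.9
position: [0.4813, -0.2434, 0.3522]
orientation: [[0.196, -0.981, 0.007], [-0.981, -0.196, -0.005], [0.006, -0.006, -1.0]]
wrist_force: [0.0, 0.2, -0.5]
opening: 0.0448
```

```bash
python3 st.py; python3 - <<'E'
from h import *
D={n:get_image(n) for n in ("scene","wrist")}
cv2.imwrite("pics/y_s.png",D["scene"]["color"])
cv2.imwrite("pics/y_w.png",cv2.resize(D["wrist"]["color"],None,fx=1.5,fy=1.5))
E
```

```text
t 30.9 p [ 0.4813 -0.2434  0.3522] ang -78.69 z [ 0.0067 -0.0052 -1.    ] F [ 0.   0.2 -0.5] M [-0.06  0.15  0.01] op 0.0448
tilt corr wx,wy deg -0.32 -0.37 uv 0.4254 -0.3315
```

View pics/y_s.png

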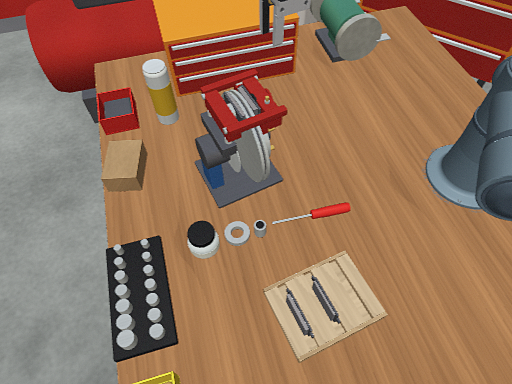

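View pics/y_w.png

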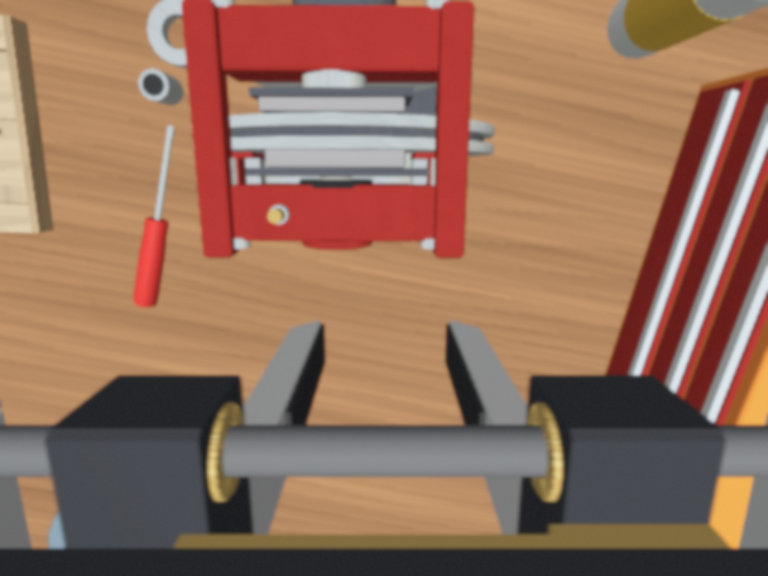

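>>> carry_out(steps=[0,0,0,0,0,0,0,0,0,0,0,0,0,0,0,0,0,0,0,0,0,0,0,0,0,0,0,0,0,0,0,0,0,0,0])

```text
clock: 31.5
position: [0.4831, -0.2423, 0.3499]
orientation: [[0.199, -0.98, 0.004], [-0.98, -0.199, -0.002], [0.003, -0.003, -1.0]]
wrist_force: [1.1, 1.1, 0.8]
opening: 0.0923
```

```bash
python3 -c "
from rig import *
print(observe()['clock'],observe()['wrist_force']); print(hand_in())"
```

```text
31.5 [1.10782921 1.05311437 0.79177788]
the job is handed in; nothing more can be done
None
```

The unworn pad is seated in the outboard side of the caliper, lining towards the disc, and the job was handed in at 31.5 s.

- **Finding the thickest:** I pinched all three pads. Slot c read 13.1 mm, slot b 10.1 mm and slot a 15.5 mm (at a higher grip force), so a is the unworn one.
- **Inserting:** I carried pad a to the caliper and felt for the disc face with it. I then pushed it past the piston bevel, with at most about 15 N at the wrist. After re-gripping higher, I released it and pressed the top with both fingertips, at most about 19 N.
- **Last checks:**
  - Pressed separately at each end, the pad top stopped hard at the same height, 0.2478 m, with 18 N or less. That means both ears are on their ledges, about 2 mm below nominal and inside the stated ±5 mm.
  - The final pictures show the pad square beside the disc and the gripper clear of the brake. The screwdriver, socket, bearing and tub look unmoved.
- **Disagreements:**
  - The wrist camera placed the disc face 1–2 mm off from where the pad touched it, so I went by touch.
  - Partway through I guessed the caliper stood about 2 mm high; the final stop height showed it about 2 mm low.
- **Not checked:** I could not read the piston joint directly.

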